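# Load the forming press with the hanging plates

## Task

Clear the press bed first: put the two wooden blocks that were left on it into the grey tray. Then unhook every plate from the rack (raise its lower end until it is level, then lift its nib over the rail) and lower it over a pair of pins on the bed, wooden rib up, until it lies flush. When all the plates are down, press the pedal fully down to its stop, let it come up again, and leave the other things on the bench where they are.

Things in the scene. Friction and masses are not known exactly. Their poses are not given: they have to be found in the camera images.
- rack: Grey sheet-metal hanging rack, fixed, 268 mm wide. Origin on the bench below the middle of its hook rail; x from the open front into the rack, y along the rail. Hook rail: 8 mm round bar along y, centre at x 0, z 100 mm; rest rail: same bar, x -78, z 55 mm. Up to three plates hang at y +80, 0, -80 mm (give or take 4), sloping 30 degrees down to the front, nib behind the hook rail.
- bay2 (a point): Centre of the hook rail, axes as the rack's. A hood (underside 29 mm above this point, x 14 to 56 mm, full width) over the plates' tails leaves 3 mm: a sloping plate cannot be lifted. Raise its lower end about this rail till level: then 19 mm are free above the tail; lift it 10 mm or more (14 is good), draw it 35 mm or more to the front, then up. Back wall at x 50 mm.
- plateA_rib (a point): Centre of plate A's wooden grip rib, 42 (x) x 14 (y) x 30 mm high. Plates: identical, loose, 0.15-0.3 kg, aluminium 150 x 60 x 6 mm; some may be absent. x: toward the nib end (upper when hung); z: out of the rib's side. From here: top face 15, underside 21 mm below; ends at x -72, +78; 14 mm holes at x -55, +36; nib 6 thick, 10 deep under the plate, front face at x +48. Balances near here.
- plateB_rib (a point): Centre of plate B's wooden grip rib, 42 (x) x 14 (y) x 30 mm high. Plates: identical, loose, 0.15-0.3 kg, aluminium 150 x 60 x 6 mm; some may be absent. x: toward the nib end (upper when hung); z: out of the rib's side. From here: top face 15, underside 21 mm below; ends at x -72, +78; 14 mm holes at x -55, +36; nib 6 thick, 10 deep under the plate, front face at x +48. Balances near here.
- plateC_rib (a point): Centre of plate C's wooden grip rib, 42 (x) x 14 (y) x 30 mm high. Plates: identical, loose, 0.15-0.3 kg, aluminium 150 x 60 x 6 mm; some may be absent. x: toward the nib end (upper when hung); z: out of the rib's side. From here: top face 15, underside 21 mm below; ends at x -72, +78; 14 mm holes at x -55, +36; nib 6 thick, 10 deep under the plate, front face at x +48. Balances near here.
- plateA_nib (a point): Middle of the lower edge of plate A's nib (50 mm wide): 51 mm along x and 31 mm below the rib's centre.
- plateB_nib (a point): Middle of the lower edge of plate B's nib (50 mm wide): 51 mm along x and 31 mm below the rib's centre.
- plateC_nib (a point): Middle of the lower edge of plate C's nib (50 mm wide): 51 mm along x and 31 mm below the rib's centre.
- station1 (a point): Station 1 of the fixed dark steel press bed (250 x 130 mm): point on its top, 30 mm above the bench. x away from the bed's front, z up. Pins 10 mm thick, 16 high, tapered tips, at x -58 and +33 mm. A seated plate has its x along this x, rib centre at x -3, z 21 mm (2 mm play), nib behind the bed's rear edge (x +41); the other way round it is not flush. Stations 80 mm apart; any plate fits any.
- station2 (a point): Station 2 of the fixed dark steel press bed (250 x 130 mm): point on its top, 30 mm above the bench. x away from the bed's front, z up. Pins 10 mm thick, 16 high, tapered tips, at x -58 and +33 mm. A seated plate has its x along this x, rib centre at x -3, z 21 mm (2 mm play), nib behind the bed's rear edge (x +41); the other way round it is not flush. Stations 80 mm apart; any plate fits any.
- station3 (a point): Station 3 of the fixed dark steel press bed (250 x 130 mm): point on its top, 30 mm above the bench. x away from the bed's front, z up. Pins 10 mm thick, 16 high, tapered tips, at x -58 and +33 mm. A seated plate has its x along this x, rib centre at x -3, z 21 mm (2 mm play), nib behind the bed's rear edge (x +41); the other way round it is not flush. Stations 80 mm apart; any plate fits any.
- block1_center (a point): Centre of a loose plain wooden block, 45 x 45 x 30 mm high, 60 g, one of two left lying on the press bed between the two rows of pins.
- block2_center (a point): Centre of a loose plain wooden block, 45 x 45 x 30 mm high, 60 g, one of two left lying on the press bed between the two rows of pins.
- tray: Fixed shallow grey tray, 150 (x) x 110 (y) mm outside, 30 mm high, wall and floor 4 mm thick; origin under its centre, x and y along its sides.
- pedal_pad (a point): Middle of the top of the black rubber pad (50 x 50 mm) near the raised toe of the steel press pedal. The pedal is hinged at its heel, the end nearer the robot, 80 mm behind this point and 20 mm above the bench; it rises to the toe at 0.25 rad. The pad's middle goes down 20 mm to the stop; the spring needs about 5 N at first and 12 N at the stop.
- pedal (a joint): Pedal angle in rad: 0 = up, 0.25 = down at its stop; springs back.
- spool: Thread spool 50 mm high, loose bystander, not part of the job; origin on its underside.
- jar: Amber glass jar 65 mm high, loose bystander, not part of the job; origin on its underside.
- mallet: Wooden mallet 220 mm long, loose bystander, not part of the job; origin on its underside.
- tin: Steel tin 70 x 45 x 35 mm, loose bystander, not part of the job; origin on its underside.
- awl: Awl 150 mm long, loose bystander, not part of the job; origin on its underside.
- bottle: White bottle 110 mm high, loose bystander, not part of the job; origin on its underside.

How it is judged (in metres and radians):
On the way, in this order (a step that is already met when the one before it is completed fails the run):
1. both blocks lie in the tray, released (x of block1_center in the frame of tray between -0.072 and 0.072 m and y of block1_center in the frame of tray between -0.052 and 0.052 m and z of block1_center in the frame of tray between 0.005 and 0.042 m and x of block2_center in the frame of tray between -0.072 and 0.072 m and y of block2_center in the frame of tray between -0.052 and 0.052 m and z of block2_center in the frame of tray between 0.005 and 0.042 m and contact force between the fingers and block1 below 0.3 N and contact force between the fingers and block2 below 0.3 N), for 0.2 s.
2. every plate lies flush over the pins of a station, released (((x of plateA_rib in the frame of station1 between -0.008 and 0.002 m and y of plateA_rib in the frame of station1 between -0.005 and 0.005 m and z of plateA_rib in the frame of station1 between 0.018 and 0.0235 m and angle between the x axis of plateA_rib and the x axis of station1, either way round below 0.1 rad and angle between plateA_rib's own z axis and vertical below 0.05 rad) or (x of plateA_rib in the frame of station2 between -0.008 and 0.002 m and y of plateA_rib in the frame of station2 between -0.005 and 0.005 m and z of plateA_rib in the frame of station2 between 0.018 and 0.0235 m and angle between the x axis of plateA_rib and the x axis of station2, either way round below 0.1 rad and angle between plateA_rib's own z axis and vertical below 0.05 rad) or (x of plateA_rib in the frame of station3 between -0.008 and 0.002 m and y of plateA_rib in the frame of station3 between -0.005 and 0.005 m and z of plateA_rib in the frame of station3 between 0.018 and 0.0235 m and angle between the x axis of plateA_rib and the x axis of station3, either way round below 0.1 rad and angle between plateA_rib's own z axis and vertical below 0.05 rad)) and ((x of plateB_rib in the frame of station1 between -0.008 and 0.002 m and y of plateB_rib in the frame of station1 between -0.005 and 0.005 m and z of plateB_rib in the frame of station1 between 0.018 and 0.0235 m and angle between the x axis of plateB_rib and the x axis of station1, either way round below 0.1 rad and angle between plateB_rib's own z axis and vertical below 0.05 rad) or (x of plateB_rib in the frame of station2 between -0.008 and 0.002 m and y of plateB_rib in the frame of station2 between -0.005 and 0.005 m and z of plateB_rib in the frame of station2 between 0.018 and 0.0235 m and angle between the x axis of plateB_rib and the x axis of station2, either way round below 0.1 rad and angle between plateB_rib's own z axis and vertical below 0.05 rad) or (x of plateB_rib in the frame of station3 between -0.008 and 0.002 m and y of plateB_rib in the frame of station3 between -0.005 and 0.005 m and z of plateB_rib in the frame of station3 between 0.018 and 0.0235 m and angle between the x axis of plateB_rib and the x axis of station3, either way round below 0.1 rad and angle between plateB_rib's own z axis and vertical below 0.05 rad)) and ((x of plateC_rib in the frame of station1 between -0.008 and 0.002 m and y of plateC_rib in the frame of station1 between -0.005 and 0.005 m and z of plateC_rib in the frame of station1 between 0.018 and 0.0235 m and angle between the x axis of plateC_rib and the x axis of station1, either way round below 0.1 rad and angle between plateC_rib's own z axis and vertical below 0.05 rad) or (x of plateC_rib in the frame of station2 between -0.008 and 0.002 m and y of plateC_rib in the frame of station2 between -0.005 and 0.005 m and z of plateC_rib in the frame of station2 between 0.018 and 0.0235 m and angle between the x axis of plateC_rib and the x axis of station2, either way round below 0.1 rad and angle between plateC_rib's own z axis and vertical below 0.05 rad) or (x of plateC_rib in the frame of station3 between -0.008 and 0.002 m and y of plateC_rib in the frame of station3 between -0.005 and 0.005 m and z of plateC_rib in the frame of station3 between 0.018 and 0.0235 m and angle between the x axis of plateC_rib and the x axis of station3, either way round below 0.1 rad and angle between plateC_rib's own z axis and vertical below 0.05 rad)) and contact force between the fingers and plateA below 0.3 N and contact force between the fingers and plateB below 0.3 N and contact force between the fingers and plateC below 0.3 N), for 0.2 s.
3. the pedal is pressed to its stop with every plate seated (value of joint pedal above 0.225 rad and ((x of plateA_rib in the frame of station1 between -0.008 and 0.002 m and y of plateA_rib in the frame of station1 between -0.005 and 0.005 m and z of plateA_rib in the frame of station1 between 0.018 and 0.0235 m and angle between the x axis of plateA_rib and the x axis of station1, either way round below 0.1 rad and angle between plateA_rib's own z axis and vertical below 0.05 rad) or (x of plateA_rib in the frame of station2 between -0.008 and 0.002 m and y of plateA_rib in the frame of station2 between -0.005 and 0.005 m and z of plateA_rib in the frame of station2 between 0.018 and 0.0235 m and angle between the x axis of plateA_rib and the x axis of station2, either way round below 0.1 rad and angle between plateA_rib's own z axis and vertical below 0.05 rad) or (x of plateA_rib in the frame of station3 between -0.008 and 0.002 m and y of plateA_rib in the frame of station3 between -0.005 and 0.005 m and z of plateA_rib in the frame of station3 between 0.018 and 0.0235 m and angle between the x axis of plateA_rib and the x axis of station3, either way round below 0.1 rad and angle between plateA_rib's own z axis and vertical below 0.05 rad)) and ((x of plateB_rib in the frame of station1 between -0.008 and 0.002 m and y of plateB_rib in the frame of station1 between -0.005 and 0.005 m and z of plateB_rib in the frame of station1 between 0.018 and 0.0235 m and angle between the x axis of plateB_rib and the x axis of station1, either way round below 0.1 rad and angle between plateB_rib's own z axis and vertical below 0.05 rad) or (x of plateB_rib in the frame of station2 between -0.008 and 0.002 m and y of plateB_rib in the frame of station2 between -0.005 and 0.005 m and z of plateB_rib in the frame of station2 between 0.018 and 0.0235 m and angle between the x axis of plateB_rib and the x axis of station2, either way round below 0.1 rad and angle between plateB_rib's own z axis and vertical below 0.05 rad) or (x of plateB_rib in the frame of station3 between -0.008 and 0.002 m and y of plateB_rib in the frame of station3 between -0.005 and 0.005 m and z of plateB_rib in the frame of station3 between 0.018 and 0.0235 m and angle between the x axis of plateB_rib and the x axis of station3, either way round below 0.1 rad and angle between plateB_rib's own z axis and vertical below 0.05 rad)) and ((x of plateC_rib in the frame of station1 between -0.008 and 0.002 m and y of plateC_rib in the frame of station1 between -0.005 and 0.005 m and z of plateC_rib in the frame of station1 between 0.018 and 0.0235 m and angle between the x axis of plateC_rib and the x axis of station1, either way round below 0.1 rad and angle between plateC_rib's own z axis and vertical below 0.05 rad) or (x of plateC_rib in the frame of station2 between -0.008 and 0.002 m and y of plateC_rib in the frame of station2 between -0.005 and 0.005 m and z of plateC_rib in the frame of station2 between 0.018 and 0.0235 m and angle between the x axis of plateC_rib and the x axis of station2, either way round below 0.1 rad and angle between plateC_rib's own z axis and vertical below 0.05 rad) or (x of plateC_rib in the frame of station3 between -0.008 and 0.002 m and y of plateC_rib in the frame of station3 between -0.005 and 0.005 m and z of plateC_rib in the frame of station3 between 0.018 and 0.0235 m and angle between the x axis of plateC_rib and the x axis of station3, either way round below 0.1 rad and angle between plateC_rib's own z axis and vertical below 0.05 rad))), for 0.2 s.
At the end, for the whole second after the job is handed in: Both blocks in the tray; every plate present flush on the pins of any station (rib centre 18 to 23.5 mm above the bed, within 5 mm of its place, turned under 0.1 rad, tilted under 0.05 rad); pedal up again (under 0.06 rad); all released and at rest (all of step 1 and all of step 2 and value of joint pedal below 0.06 rad and linear speed of each of plateA, plateB, plateC, block1, block2 below 0.03 m/s); the robot touches nothing.
It fails at once if a bystander is pushed more than 4 cm (distance of any of spool, jar, mallet, tin, awl, bottle from where it was at the start of the episode above 0.04 m).
It fails at once if a plate's nib is lifted off the rail while the plate still slopes (over 23 degrees) ((angle between plateA_rib's own z axis and vertical above 0.4 rad and x of plateA_nib in the frame of rack between -0.01 and 0.03 m and z of plateA_nib in the frame of rack above 0.112 m) or (angle between plateB_rib's own z axis and vertical above 0.4 rad and x of plateB_nib in the frame of rack between -0.01 and 0.03 m and z of plateB_nib in the frame of rack above 0.112 m) or (angle between plateC_rib's own z axis and vertical above 0.4 rad and x of plateC_nib in the frame of rack between -0.01 and 0.03 m and z of plateC_nib in the frame of rack above 0.112 m)).
Of plateA, plateB, plateC only 2 to 3 are there at a start; the rules pass over those that are not, and their reading is None.
At some moment in a run one of block1, block2 may be knocked a few centimetres aside while the robot is not near it.
Once in a run the grip may slacken for a moment while it holds something.
It also fails if it takes over 210 s, if anything falls off the work surface, if the arm or the gripper's body presses on something with over 40 N, if the wrist force passes 120 N, or if a joint passes its speed limit or range.

## Robot

A 6-joint arm with a two-finger parallel gripper is mounted at the origin on the work surface. World frame = base frame: x ahead of the robot, y to its left, z up, the work surface at z = 0. Lengths are in mm, angles in rad, forces in N, time in s.
With the tool pointing down it reaches from about 350 to 975 mm from the base axis. Payload 7.1 kg.
Tool frame: the origin (TCP) lies between the finger pads; the fingertips stand 19 mm ahead of it and the grasp point (between the pads) is the TCP; y points along the fingers, z is the direction in which the jaws open and shut, and the axes are right-handed (so a half turn about y gives the same grasp; the last joint's range is limited). The gripper opens to 88 mm and grips with 3 to 60 N. Pads are 20 mm wide; open, the fingers measure 115 mm over their backs; the gripper's body (75 mm by 178 mm) begins 61 mm behind the grasp point.
Start: joints at [-1.277, 0.423, 1.63, -0, 1.089, -0.019], TCP at [192.345, -594.65, 241.675] pointing down, gripper open.
Joint ranges: [-3, 3], [-0.9, 2.11], [0.09, 2.58], [-1.31, 4.45], [0.11, 2.69], [-2.54, 2.54]. Speed limits (rad/s): [2.39, 2.39, 3.01, 3.14, 3.14, 3.14].

## Interface

Orientations are given as a rotation vector (axis times angle).
In Python, from workcell import ctrl gives the robot as it stands.
- The arm moves only by the tool servo_tool, never from a script. Its argument "moves" is text: rows parted by semicolons, each of 6 numbers parted by spaces: the shift along the world's x, y, z in m, then the turn, a rotation vector about the world's x, y, z in degrees. A call has 1 to 8 rows; each row is the pose to reach, as a shift and turn from the pose commanded when the call began; what a row does not reach only later rows make up. A row lasts 1/8 s, in which the tool goes at most 62.5 mm and 10.7 degrees, less where a joint would pass 70% of its speed; a pose out of reach is approached as far as the arm can. A call with a gripper value outside its range is refused whole. "hand" is the closure in counts, from 0 (fully open) to 255 (shut), set as the call begins (left out, the last holds). The fingers move at their own pace and stop on an object; the grip force is fixed at half the most. Time passes only in rows, so rows that repeat a pose let the fingers close. It gives the time, the measured TCP pose, the force and the opening at its end, in the units of the state.
- ctrl.get_obs(): the state, without advancing time (a new reading comes with each control period).
- ctrl.get_image(name): name is "scene" or "top"; returns a dict with "pixels" (420x560x3 uint8, red, green, blue), "depth" (420x560 float32, mm along the optical axis (not along the pixel's ray), 0 where there is no reading), "vertical_fov" (degrees; the focal length in pixels is half the picture's height over the tangent of half this angle, whatever the lens; pixels are square), "cx", "cy" (the principal point, pixels), "xyz" and "attitude" of the camera in the world. Camera axes: x right, y up, looking along -z (the intrinsics and any distortion apply to the point x, -y, -z); pixel columns grow to the right and rows downward; lengths in mm; the calibration is good to about 2 mm. A picture is of the moment at which its call begins.
- ctrl.close_job(): hands the job in, once; it reports no verdict.
The state is a dict: "t": time; "qpos": joint angles; "qvel": joint speeds; "joint_torque": joint torques, N m; "ee_pos": TCP position; "orientation": TCP orientation; "ft_force": force on the tool from outside, world axes, zero at the start; "moment": the same for the moment, N m; "width": finger opening in mm.
Only numpy, scipy, OpenCV 4.12 (cv2) and the standard library are available. Lean on these libraries where they do the work, as an engineer would, in place of code of your own. Each camera call takes 0.05 s, during which the arm holds its last target.

## Working session

There is one attempt and no reset: what is moved stays moved. The work goes in short steps, Python scripts to look and compute and a tool call to move; the robot and the scene stay as the last step left them, time stands still between calls to the robot, and variables do not carry over. Pictures are saved under pics/ and viewed, and the job is handed in when it is done.

Besides the shell and the picture viewer there is one more tool, called after ">>>" as a command line: name --argument value ..., lists and objects as JSON in quotes. servo_tool: Moves the arm, as the interface text tells. Its arguments: {"type":"object","properties":{"moves":{"type":"string"},"hand":{"type":"number"}},"required":["moves"]}

```bash
ls; mkdir -p pics; python3 - <<'E'
from workcell import ctrl
import cv2
o=ctrl.get_obs();print(o)
for n in("scene","top"):
    d=ctrl.get_image(n);print(n,{k:v for k,v in d.items() if k not in("pixels","depth")})
    cv2.imwrite(f"pics/{n}0.png",d["pixels"][:,:,::-1])
E
```

```text
pics
{'t': 0.0, 'qpos': array([-1.27699636e+00,  4.23811879e-01,  1.63068939e+00, -1.90773514e-05,
        1.08857844e+00, -1.90166112e-02]), 'qvel': array([ 0.00105481,  0.00131812,  0.00107488,  0.00086307, -0.0009025 ,
       -0.00108071]), 'joint_torque': array([ 3.00339743e-04, -5.44622040e+01, -2.73665911e+01,  6.44421740e-02,
        2.26230413e-02, -1.00860209e-04]), 'ee_pos': array([ 192.1961261 , -594.16638587,  240.91999164]), 'orientation': array([-0.32394446,  2.05424643, -2.05119014]), 'ft_force': array([-0.24488221, -0.10494364,  0.06970823]), 'moment': array([-0.03856752,  0.0469449 , -0.03664667]), 'width': 87.7353270656915}
scene {'vertical_fov': 46.4618592654242, 'cx': 279.03016382520246, 'cy': 208.30914682051957, 'xyz': array([993.70739361, 349.36262221, 996.45573674]), 'attitude': array([0.30922537, 0.64532973, 2.1837959 ])}
top {'vertical_fov': 57.476954188924395, 'cx': 278.81190967572513, 'cy': 202.86353777298083, 'xyz': array([407.50579495,  -2.18135344, 994.3863216 ]), 'attitude': array([ 0.10700652, -0.10813436, -1.55010047])}
```

View pics/scene0.png

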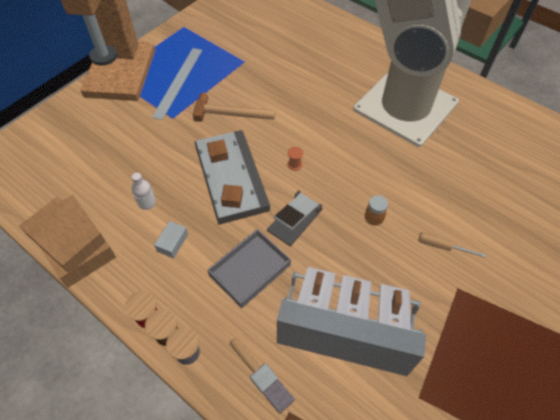

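View pics/top0.png

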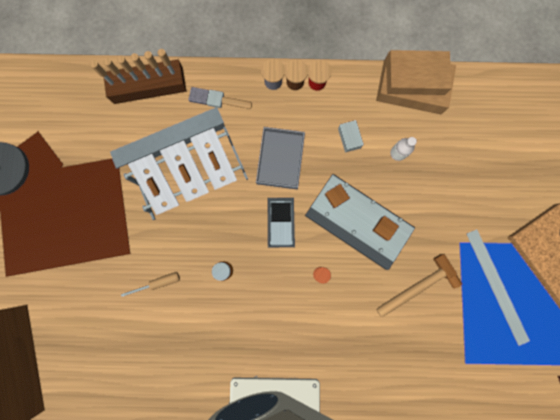

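```bash
cat > h.py <<'E'
from workcell import ctrl
import numpy as np, cv2
from scipy.spatial.transform import Rotation as R
def grab(n,save=None):
    d=ctrl.get_image(n)
    if save: cv2.imwrite(f"pics/{save}.png",d["pixels"][:,:,::-1])
    return d
def f(d): return 210/np.tan(np.radians(d["vertical_fov"])/2)
def rays(d,uv):
    uv=np.atleast_2d(np.asarray(uv,float))
    c=np.c_[(uv[:,0]-d["cx"])/f(d),-(uv[:,1]-d["cy"])/f(d),-np.ones(len(uv))]
    return R.from_rotvec(d["attitude"]).apply(c)
def onz(d,uv,z):
    r=rays(d,uv); return d["xyz"]+r*((z-d["xyz"][2])/r[:,2])[:,None]
def cloud(d):
    v,u=np.mgrid[0:420,0:560]
    r=rays(d,np.c_[u.ravel(),v.ravel()]); P=d["xyz"]+r*d["depth"].ravel()[:,None]
    P[d["depth"].ravel()==0]=np.nan
    return P.reshape(420,560,3)
def proj(d,P):
    c=R.from_rotvec(d["attitude"]).inv().apply(np.atleast_2d(P)-d["xyz"])
    return np.c_[d["cx"]-f(d)*c[:,0]/c[:,2],d["cy"]+f(d)*c[:,1]/c[:,2]]
def crop(d,box,s,name):
    x0,y0,x1,y1=box
    cv2.imwrite(f"pics/{name}.png",cv2.resize(d["pixels"][y0:y1,x0:x1,::-1],None,fx=s,fy=s,interpolation=cv2.INTER_CUBIC))
E
python3 - <<'E'
from h import *
t=grab("top");s=grab("scene")
np.savez("t0.npz",**t);np.savez("s0.npz",**s)
for d in(t,s):
    C=cloud(d); print(np.nanmin(d["depth"]),(d["depth"]==0).mean())
    for v in range(20,420,80): print([tuple(np.round(C[v,u]).astype(int)) if np.isfinite(C[v,u,0]) else None for u in range(20,560,100)])
crop(t,(100,90,250,230),5,"rk");crop(t,(250,110,430,280),4,"bed")
crop(s,(180,120,330,310),3,"sbed");crop(s,(260,250,430,380),4,"srk")
E
```

```text
0.0 0.004102891156462585
[(np.int64(1527), np.int64(1281), np.int64(-741)), (np.int64(1540), np.int64(794), np.int64(-746)), (np.int64(1542), np.int64(302), np.int64(-735)), (np.int64(1563), np.int64(-188), np.int64(-753)), (np.int64(1564), np.int64(-677), np.int64(-740)), (np.int64(1583), np.int64(-1177), np.int64(-754))]
[(np.int64(813), np.int64(705), np.int64(2)), (np.int64(814), np.int64(430), np.int64(13)), (np.int64(816), np.int64(160), np.int64(20)), (np.int64(830), np.int64(-109), np.int64(-1)), (np.int64(813), np.int64(-362), np.int64(51)), (np.int64(842), np.int64(-657), np.int64(-4))]
[(np.int64(590), np.int64(669), np.int64(19)), (np.int64(598), np.int64(418), np.int64(3)), (np.int64(591), np.int64(145), np.int64(60)), (np.int64(608), np.int64(-109), np.int64(1)), (np.int64(613), np.int64(-374), np.int64(-1)), (np.int64(618), np.int64(-640), np.int64(-2))]
[(np.int64(385), np.int64(659), np.int64(0)), (np.int64(390), np.int64(404), np.int64(-1)), (np.int64(394), np.int64(147), np.int64(1)), (np.int64(399), np.int64(-110), np.int64(1)), (np.int64(403), np.int64(-368), np.
[... 1063 characters left out ...]
3)), (np.int64(359), np.int64(-34), np.int64(-2)), (np.int64(201), np.int64(162), np.int64(2)), (np.int64(42), np.int64(357), np.int64(5))]
[(np.int64(958), np.int64(-1013), np.int64(-760)), (np.int64(829), np.int64(-250), np.int64(-2)), (np.int64(695), np.int64(-60), np.int64(31)), (np.int64(540), np.int64(102), np.int64(0)), (np.int64(396), np.int64(277), np.int64(0)), (np.int64(251), np.int64(453), np.int64(0))]
[(np.int64(1148), np.int64(-728), np.int64(-749)), (np.int64(950), np.int64(-114), np.int64(-16)), (np.int64(820), np.int64(53), np.int64(-1)), (np.int64(715), np.int64(224), np.int64(86)), (np.int64(616), np.int64(369), np.int64(135)), (np.int64(427), np.int64(532), np.int64(2))]
```

View pics/rk.png

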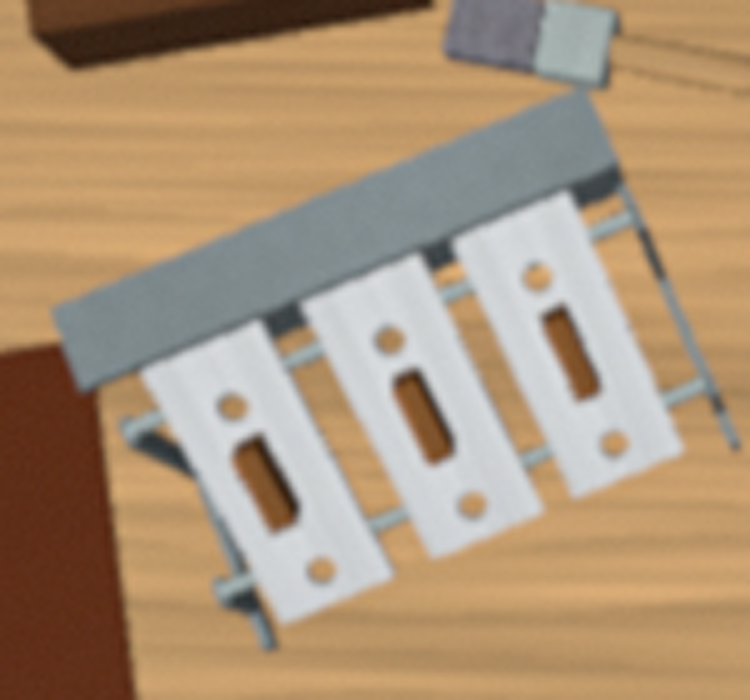

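View pics/bed.png

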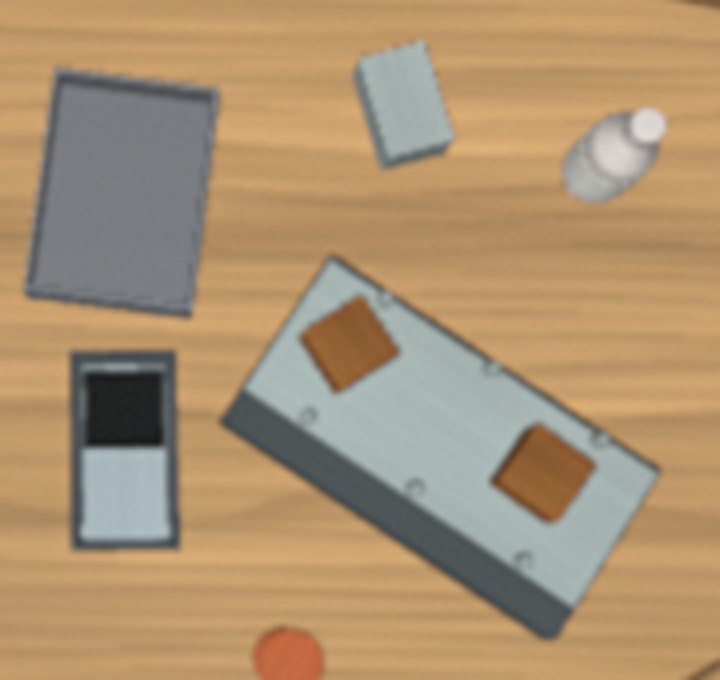

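View pics/srk.png

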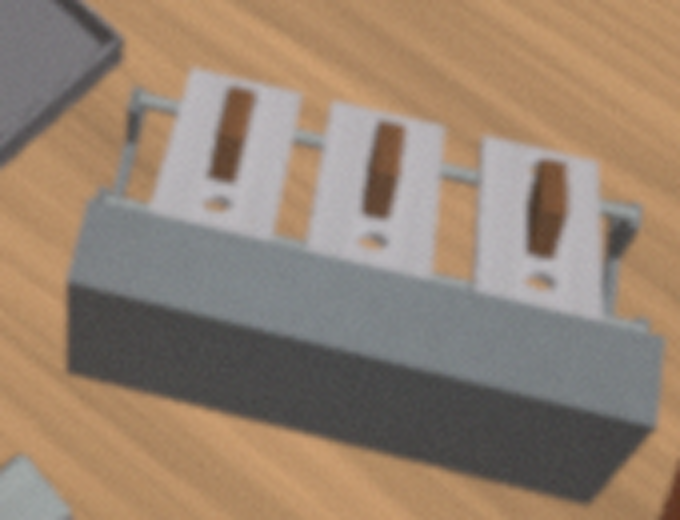

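View pics/sbed.png

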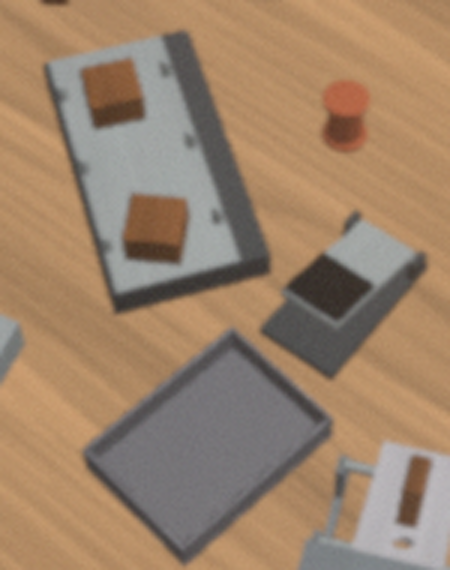

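```bash
cat > m1.py <<'E'
from h import *
t=dict(np.load("t0.npz"));s=dict(np.load("s0.npz"))
tc=lambda L,o,k: np.array(L)/k+np.array(o)-0.5+0.5/k
def rep(n,P): print(n,np.round(P,1).tolist())
U=onz(t,tc([(232,407),(389,340),(537,276)],(100,90),5),104.7)
L=onz(t,tc([(320,570),(472,505),(614,443)],(100,90),5),59.2)
rep("U",U);rep("L",L);rep("d",np.linalg.norm((U-L)[:,:2],axis=1)); rep("yaw",np.degrees(np.arctan2((U-L)[:,1],(U-L)[:,0])))
Us=onz(s,tc([(217,204),(373,241),(541,282)],(260,250),4),104.7);rep("U scene",Us)
# bed corners
B=onz(t,tc([(332,257),(658,470),(243,388),(572,608)],(250,110),4),30);rep("bed",B)
rep("sizes",[np.linalg.norm(B[0]-B[1]),np.linalg.norm(B[2]-B[3]),np.linalg.norm(B[0]-B[2]),np.linalg.norm(B[1]-B[3])])
e=B[1]-B[0];rep("yaw bed edge",np.degrees(np.arctan2(e[1],e[0]))+90);e=B[3]-B[2];rep("",np.degrees(np.arctan2(e[1],e[0]))+90)
Bs=onz(s,tc([(116,311),(45,65),(268,262),(185,32)],(180,120),3),30);rep("bed scene rearL rearR, (frontL bottom?)",Bs)
P=onz(t,tc([(385,298),(490,368),(600,438),(308,414),(415,486),(524,559)],(250,110),4),44);rep("pins",P)
Ps=onz(s,tc([(104,245),(82,168),(62,95),(215,214),(190,140),(166,69)],(180,120),3),44);rep("pins scene",Ps)
# blocks top z=60
K=onz(t,tc([(350,343),(545,473)],(250,110),4),60);rep("blocks",K)
Ks=onz(s,tc([(110,83),(157,218)],(180,120),3),60);rep("blk scene",Ks)
T=onz(t,tc([(57,70),(217,90),(190,315),(27,296)],(250,110),4),30);rep("tray",T)
Ts=onz(s,tc([(233,332),(331,424),(184,562),(86,457)],(180,120),3),30);rep("tray s",Ts)
rep("tray size",[np.linalg.norm(T[i]-T[(i+1)%4]) for i in range(4)]);rep("",[np.linalg.norm(Ts[i]-Ts[(i+1)%4]) for i in range(4)])
E
python3 m1.py
```

```text
U [[601.0, 314.5, 104.7], [634.9, 241.8, 104.7], [667.7, 172.7, 104.7]]
L [[529.7, 282.0, 59.2], [563.6, 208.7, 59.2], [596.1, 139.7, 59.2]]
d [78.3, 78.7, 78.8]
yaw [24.5, 24.9, 24.8]
U scene [[666.1, 171.2, 104.7], [633.6, 240.3, 104.7], [599.8, 313.4, 104.7]]
bed [[618.5, -138.6, 30.0], [485.2, -344.0, 30.0], [532.6, -82.0, 30.0], [398.2, -287.8, 30.0]]
sizes [244.8, 245.8, 102.9, 103.6]
yaw bed edge -33.0
 -33.1
bed scene rearL rearR, (frontL bottom?) [[627.7, -128.7, 30.0], [485.8, -346.0, 30.0], [518.8, -67.4, 30.0], [380.8, -278.2, 30.0]]
pins [[589.6, -170.0, 44.0], [546.2, -235.6, 44.0], [503.4, -303.5, 44.0], [515.1, -121.5, 44.0], [471.4, -187.9, 44.0], [427.7, -254.7, 44.0]]
pins scene [[595.0, -170.3, 44.0], [551.9, -235.8, 44.0], [507.5, -301.7, 44.0], [517.6, -123.0, 44.0], [474.9, -187.5, 44.0], [431.1, -253.7, 44.0]]
blocks [[557.9, -145.4, 60.0], [479.7, -264.2, 60.0]]
blk scene [[481.3, -269.1, 60.0], [557.2, -147.3, 60.0]]
tray [[739.8, 40.9, 30.0], [728.2, -63.7, 30.0], [579.0, -47.8, 30.0], [589.4, 56.6, 30.0]]
tray s [[584.6, -47.0, 30.0], [598.1, 59.6, 30.0], [746.4, 47.6, 30.0], [731.7, -60.6, 30.0]]
tray size [105.3, 150.1, 105.0, 151.2]
 [107.5, 148.7, 109.2, 147.7]
```

```bash
cat > m2.py <<'E'
from h import *
t=dict(np.load("t0.npz"));s=dict(np.load("s0.npz"))
hsv=cv2.cvtColor(t["pixels"],cv2.COLOR_RGB2HSV)
C=cloud(t)
m=((C[...,2]>48)&(C[...,2]<75)).astype(np.uint8); m[:,:300]=0;m[:170]=0;m[260:]=0
m2=((hsv[...,1]>110)&(hsv[...,0]<20)).astype(np.uint8)*255
roi=np.zeros_like(m2);cv2.fillConvexPoly(roi,np.array([(333,176),(412,228),(392,260),(308,210)]),1)
m2=m2*roi
for c in cv2.findContours(m2,cv2.RETR_EXTERNAL,cv2.CHAIN_APPROX_NONE)[0]:
    if cv2.contourArea(c)<80: continue
    b=cv2.boxPoints(cv2.minAreaRect(c)); P=onz(t,b,60)
    zz=np.nanmedian(C[...,2][m2>0])
    e=P[1]-P[0]; print("blk",P.mean(0).round(1),np.linalg.norm(e).round(1),np.linalg.norm(P[2]-P[1]).round(1),"yaw",np.degrees(np.arctan2(e[1],e[0])).round(1)%90, zz)
n=R.from_euler('z',-33,degrees=True)
big=cv2.resize(t["pixels"][170:265,305:415,::-1],None,fx=7,fy=6.0,interpolation=cv2.INTER_LANCZOS4);cv2.imwrite("pics/bedbig.png",cv2.resize(t["pixels"][170:265,305:415,::-1],None,fx=6,fy=6,interpolation=cv2.INTER_LANCZOS4))
cv2.imwrite("pics/sbedbig.png",cv2.resize(s["pixels"][125:225,190:275,::-1],None,fx=6,fy=6,interpolation=cv2.INTER_LANCZOS4))
E
python3 m2.py
```

```text
blk [ 479.6 -263.4   60. ] 45.2 43.9 yaw 54.2 59.678295997357395
blk [ 557.8 -144.1   60. ] 44.6 41.8 yaw 34.8 59.678295997357395
```

View pics/bedbig.png

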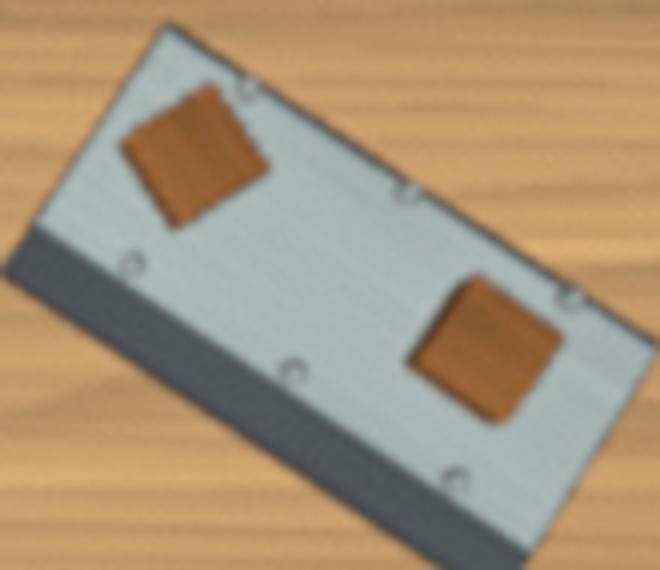

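View pics/sbedbig.png

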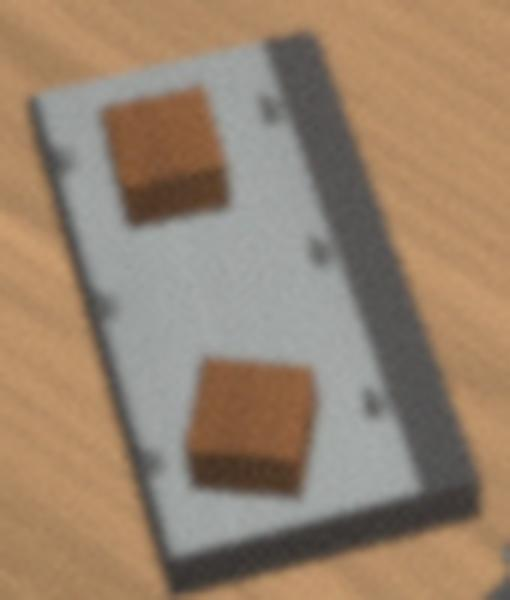

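```bash
cat >> h.py <<'E'
def tgt(psi,tilt=0,tyaw=0):
    # tool y down, z(jaw) at yaw psi deg; tilt: approach leaned, rotation about the horizontal jaw axis
    p=np.radians(psi); z=np.array([np.cos(p),np.sin(p),0]); y=np.array([0,0,-1.])
    M=np.c_[np.cross(y,z),y,z]
    return R.from_rotvec(np.radians(tilt)*z)*R.from_matrix(M)
def go(pos,rot):
    o=ctrl.get_obs(); R0=R.from_rotvec(o["orientation"])
    print("t",round(o["t"],2),"pos",o["ee_pos"].round(1),"F",o["ft_force"].round(1),"w",o["width"].round(1),"qJ1,6",o["qpos"].round(2))
    print("shift m",((np.array(pos)-o["ee_pos"])/1000).round(4),"turn deg",np.degrees((rot*R0.inv()).as_rotvec()).round(1))
def now():
    o=ctrl.get_obs();M=R.from_rotvec(o["orientation"]).as_matrix()
    print("t",round(o["t"],2),"pos",o["ee_pos"].round(1),"F",o["ft_force"].round(1),"w",o["width"].round(1),"q",o["qpos"].round(2));print("jaw yaw",np.degrees(np.arctan2(M[1,2],M[0,2])).round(2),"appr",M[:,1].round(3),"jaw z",M[2,2].round(3))
E
python3 - <<'E'
from h import *
now()
for p in(54.2,54.2-180): go([479.6,-263.4,160],tgt(p))
for p in(34.8,34.8-180): go([557.8,-144,160],tgt(p))
E
```

```text
Traceback (most recent call last):
  File "h.py", line 37, in now
    print("t",round(o["t"],2),"pos",o["ee_pos"].round(1),"F",o["ft_force"].round(1),"w",o["width"].round(1),"q",o["qpos"].round(2));print("jaw yaw",np.degrees(np.arctan2(M[1,2],M[0,2])).round(2),"appr",M[:,1].round(3),"jaw z",M[2,2].round(3))
                                                                                        ^^^^^^^^^^^^^^^^
AttributeError: 'float' object has no attribute 'round'
```

```bash
sed -i 's/o\["width"\].round(1)/round(o["width"],1)/' h.py
python3 - <<'E'
from h import *
now()
for p in(54.2,54.2-180): go([479.6,-263.4,160],tgt(p))
for p in(34.8,34.8-180): go([557.8,-144,160],tgt(p))
E
```

```text
t 0.2 pos [ 192.3 -594.4  241.2] F [-0.1  0.8 -0.8] w 87.6 q [-1.28  0.42  1.63  0.    1.09 -0.02]
jaw yaw -72.08 appr [-0.     0.001 -1.   ] jaw z -0.001
t 0.2 pos [ 192.3 -594.4  241.2] F [-0.1  0.8 -0.8] w 87.6 qJ1,6 [-1.28  0.42  1.63  0.    1.09 -0.02]
shift m [ 0.2873  0.331  -0.0812] turn deg [-0.000e+00 -1.000e-01  1.263e+02]
t 0.2 pos [ 192.3 -594.4  241.2] F [-0.1  0.8 -0.8] w 87.6 qJ1,6 [-1.28  0.42  1.63  0.    1.09 -0.02]
shift m [ 0.2873  0.331  -0.0812] turn deg [ -0.1   0.  -53.7]
t 0.2 pos [ 192.3 -594.4  241.2] F [-0.1  0.8 -0.8] w 87.6 qJ1,6 [-1.28  0.42  1.63  0.    1.09 -0.02]
shift m [ 0.3655  0.4504 -0.0812] turn deg [-0.000e+00 -1.000e-01  1.069e+02]
t 0.2 pos [ 192.3 -594.4  241.2] F [-0.1  0.8 -0.8] w 87.6 qJ1,6 [-1.28  0.42  1.63  0.    1.09 -0.02]
shift m [ 0.3655  0.4504 -0.0812] turn deg [ -0.1   0.  -73.1]
```

>>> servo_tool --moves "0.036 0.041 0 0 0 -7; 0.073 0.084 0 0 0 -14; 0.11 0.126 0 0 0 -21; 0.147 0.169 0 0 0 -28; 0.183 0.211 -0.02 0 0 -35; 0.22 0.253 -0.04 0 0 -42; 0.257 0.296 -0.06 0 0 -49; 0.287 0.331 -0.08 0 0 -53.7" --hand 65

```text
t: 1.2
ee_pos: [480.5, -261.9, 161.1]
orientation: [-0.604, -1.862, 1.862]
ft_force: [0.9, -0.2, 0.1]
width: 65.3
```

```bash
python3 - <<'E'
from h import *
t=grab("top","t1");s=grab("scene","s1")
now(); go([479.6,-263.4,54],tgt(54.2-180))
E
```

```text
t 1.3 pos [ 480.4 -260.1  159.7] F [ 0.4 -0.3  0.5] w 65.4 q [-0.52  0.42  1.86  0.    0.86  1.67]
jaw yaw -125.62 appr [-0.002  0.002 -1.   ] jaw z -0.0
t 1.3 pos [ 480.4 -260.1  159.7] F [ 0.4 -0.3  0.5] w 65.4 qJ1,6 [-0.52  0.42  1.86  0.    0.86  1.67]
shift m [-0.0008 -0.0033 -0.1057] turn deg [-0.1 -0.1 -0.2]
```

View pics/t1.png

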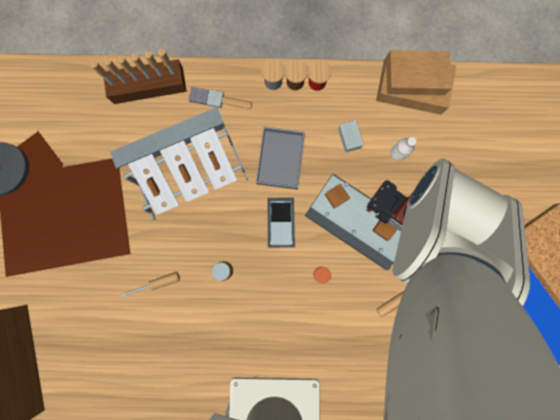

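View pics/s1.png

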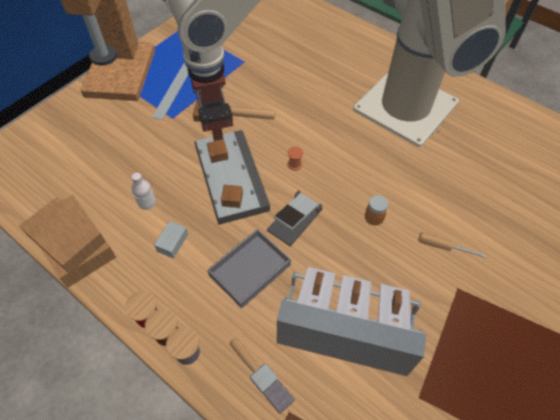

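>>> servo_tool --moves "-0.0005 -0.001 -0.02 0 0 0; -0.0005 -0.002 -0.045 0 0 0; -0.0005 -0.0025 -0.07 0 0 0; -0.0005 -0.0025 -0.085 0 0 0; -0.0005 -0.0025 -0.098 0 0 0; -0.0005 -0.0025 -0.105 0 0 0; -0.0005 -0.0025 -0.105 0 0 0"

```text
t: 2.17
ee_pos: [478.8, -266.2, 56.5]
orientation: [-0.601, -1.864, 1.864]
ft_force: [0.0, -0.6, -0.8]
width: 65.7
```

>>> servo_tool --moves "0 0 0 0 0 0; 0 0 0 0 0 0; 0 0 0 0 0 0; 0 0 0 0 0 0" --hand 200

```text
t: 2.68
ee_pos: [479.1, -266.3, 57.2]
orientation: [-0.602, -1.864, 1.864]
ft_force: [-0.6, 0.8, 5.2]
width: 44.6
```

>>> servo_tool --moves "0 0 0.015 0 0 0; 0 0 0.045 0 0 0; 0.01 0.012 0.08 0 0 2; 0.035 0.045 0.1 0 0 6; 0.07 0.085 0.1 0 0 12; 0.105 0.125 0.1 0 0 18; 0.14 0.165 0.1 0 0 24; 0.17 0.2 0.1 0 0 29.7"

```text
t: 3.68
ee_pos: [650.0, -64.5, 157.6]
orientation: [-0.112, -2.169, 2.169]
ft_force: [1.2, -1.1, -0.1]
width: 44.7
```

>>> servo_tool --moves "0.025 0.035 0 0 0 0; 0.047 0.06 -0.01 0 0 0; 0.047 0.06 -0.05 0 0 0; 0.047 0.06 -0.085 0 0 0; 0.047 0.06 -0.11 0 0 0; 0.047 0.06 -0.12 0 0 0; 0.047 0.06 -0.12 0 0 0"

```text
t: 4.55
ee_pos: [695.7, -6.2, 36.8]
orientation: [-0.114, -2.167, 2.167]
ft_force: [0.7, 0.8, -0.7]
width: 44.7
```

```bash
python3 - <<'E'
from h import *
t=grab("top","t2");s=grab("scene","s2")
now()
crop(s,(180,120,330,310),3,"s2c")
E
```

```text
t 4.65 pos [696.7  -6.2  38. ] F [ 0.6 -0.2 -0.4] w 44.7 q [-0.03  0.77  1.55 -0.    0.82  1.65]
jaw yaw -96.08 appr [ 0.002 -0.    -1.   ] jaw z -0.0
```

View pics/s2c.png

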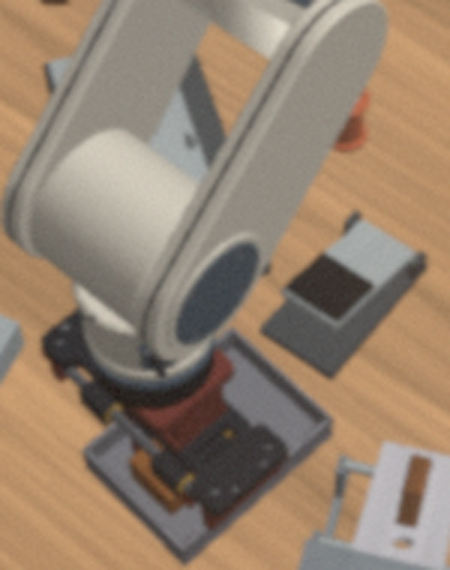

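View pics/t2.png

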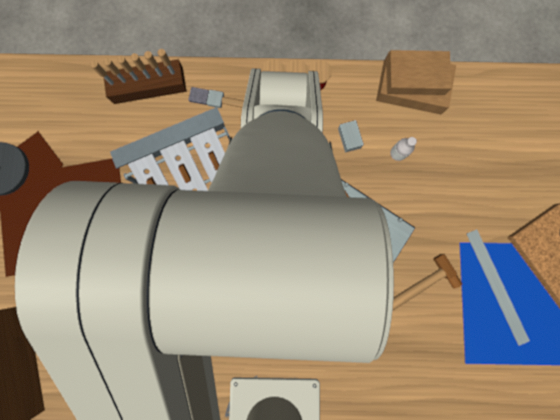

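>>> servo_tool --moves "0 0 -0.003 0 0 0; 0 0 -0.005 0 0 0; 0 0 -0.005 0 0 0"

```text
t: 5.03
ee_pos: [695.8, -6.1, 31.7]
orientation: [-0.115, -2.167, 2.167]
ft_force: [-0.2, -0.1, -1.0]
width: 45.0
```

>>> servo_tool --moves "0 0 0 0 0 0; 0 0 0 0 0 0; 0 0 0 0 0 0; 0 0 0.03 0 0 0; 0 0 0.08 0 0 0; 0 0 0.12 0 0 0; -0.02 -0.02 0.12 0 0 -5; -0.05 -0.05 0.12 0 0 -10" --hand 84

```text
t: 6.02
ee_pos: [646.2, -56.1, 152.7]
orientation: [-0.296, -2.071, 2.071]
ft_force: [0.4, -0.8, -0.6]
width: 58.8
```

```bash
python3 - <<'E'
from h import *
t=grab("top","t3");s=grab("scene","s3")
crop(s,(180,120,330,310),3,"s3c")
E
```

```text
(no output)
```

View pics/s3c.png

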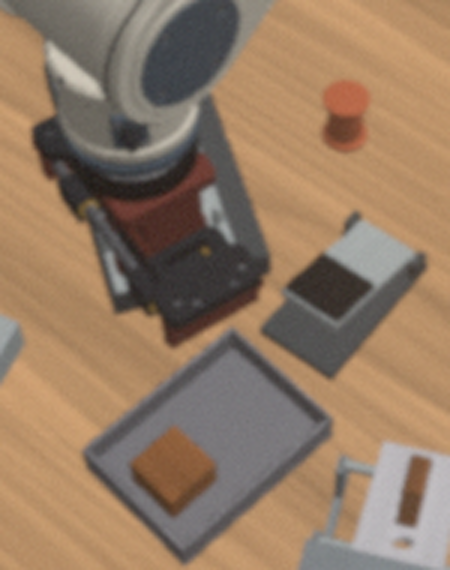

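>>> servo_tool --moves "-0.02 0.03 0.03 0 0 -5; -0.05 0.07 0.06 0 0 -10; -0.09 0.11 0.08 0 0 -15; -0.13 0.15 0.1 0 0 -20; -0.17 0.18 0.1 0 0 -25"

```text
t: 6.75
ee_pos: [476.0, 125.9, 253.6]
orientation: [-0.681, -1.807, 1.802]
ft_force: [-0.7, 0.3, -1.1]
width: 59.2
```

```bash
python3 - <<'E'
from h import *
t=grab("top","t4");s=grab("scene","s4")
np.savez("t4.npz",**t);np.savez("s4.npz",**s);now()
E
sed 's/t0.npz/t4.npz/;s/s0.npz/s4.npz/' m2.py|python3
```

```text
t 6.85 pos [472.8 126.3 252.1] F [-0.9  0.1 -0.8] w 58.4 q [0.24 0.21 1.91 0.   1.02 2.52]
jaw yaw -130.94 appr [-0.001  0.001 -1.   ] jaw z 0.0
blk [ 557.8 -144.1   60. ] 44.6 41.8 yaw 34.8 59.93663984623032
```

View pics/t4.png

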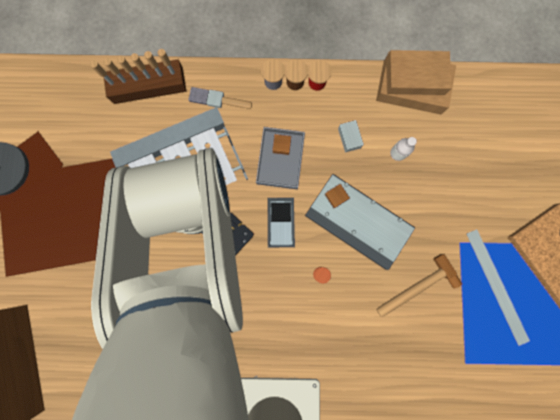

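View pics/s4.png

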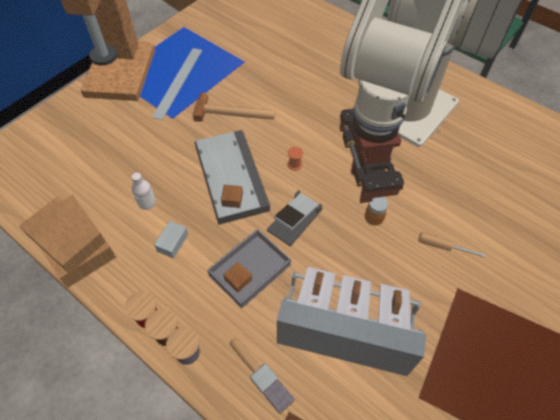

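>>> servo_tool --moves "0.01 -0.04 0 0 0 0; 0.025 -0.085 0 0 0 0; 0.04 -0.13 -0.01 0 0 -3; 0.055 -0.175 -0.03 0 0 -7; 0.07 -0.22 -0.05 0 0 -11; 0.082 -0.268 -0.09 0 0 -14.2; 0.082 -0.268 -0.13 0 0 -14.2; 0.082 -0.268 -0.15 0 0 -14.2" --hand 65

```text
t: 7.85
ee_pos: [557.5, -145.1, 99.1]
orientation: [-0.856, -1.639, 1.639]
ft_force: [-0.3, 0.5, 0.9]
width: 65.6
```

>>> servo_tool --moves "0 0 -0.015 0 0 0; 0 0 -0.03 0 0 0; 0 0 -0.04 0 0 0; 0 0 -0.045 0 0 0; 0 0 -0.046 0 0 0"

```text
t: 8.48
ee_pos: [558.0, -144.1, 55.7]
orientation: [-0.859, -1.64, 1.64]
ft_force: [-0.3, -0.2, -0.5]
width: 65.1
```

>>> servo_tool --moves "0 0 0 0 0 0; 0 0 0 0 0 0; 0 0 0 0 0 0; 0 0 0 0 0 0" --hand 200

```text
t: 8.98
ee_pos: [558.0, -144.2, 56.1]
orientation: [-0.859, -1.64, 1.64]
ft_force: [-0.5, 0.9, 5.8]
width: 44.6
```

>>> servo_tool --moves "0 0 0.02 0 0 0; 0 0 0.06 0 0 4; 0.01 0.02 0.09 0 0 12; 0.03 0.05 0.1 0 0 20; 0.05 0.085 0.1 0 0 29; 0.065 0.12 0.1 0 0 38; 0.07 0.1457 0.1 0 0 46; 0.07 0.1457 0.08 0 0 49"

```text
t: 9.98
ee_pos: [629.7, 3.5, 138.2]
orientation: [-0.118, -2.17, 2.169]
ft_force: [-0.7, -0.1, -0.4]
width: 44.6
```

>>> servo_tool --moves "0 0 -0.04 0 0 0; 0 0 -0.07 0 0 0; 0 0 -0.09 0 0 0; 0 0 -0.1 0 0 0; 0 0 -0.104 0 0 0; 0 0 -0.104 0 0 0"

```text
t: 10.72
ee_pos: [628.3, 1.5, 32.3]
orientation: [-0.12, -2.165, 2.165]
ft_force: [-0.2, -0.1, -0.0]
width: 44.9
```

>>> servo_tool --moves "0 0 0 0 0 0; 0 0 0 0 0 0; 0 0 0 0 0 0; 0 0 0.03 0 0 0; 0 0 0.08 0 0 0; 0 0 0.13 0 0 0; -0.02 -0.02 0.16 0 0 0; -0.06 -0.05 0.19 0 0 0" --hand 84

```text
t: 11.72
ee_pos: [568.3, -48.6, 223.2]
orientation: [-0.12, -2.167, 2.167]
ft_force: [0.2, -0.9, 0.9]
width: 59.1
```

>>> servo_tool --moves "0 0.03 0.01 0 0 5; 0.005 0.07 0.02 0 0 12; 0.01 0.11 0.02 0 0 19; 0.015 0.15 0.02 0 0 26; 0.0243 0.186 0.02 0 0 31; 0.0243 0.186 0.02 0 0 31" --hand 110

```text
t: 12.48
ee_pos: [592.4, 139.6, 241.7]
orientation: [-0.437, 1.981, -1.981]
ft_force: [0.3, -0.6, 0.9]
width: 50.0
```

```bash
python3 - <<'E'
from h import *
s=grab("scene","s5");np.savez("s5.npz",**s)
now(); go([592.2,137.5,176],tgt(-65,30))
E
```

```text
t 12.53 pos [592.  138.3 241.6] F [-0.3 -0.  -0.5] w 49.9 q [ 0.21  0.4   1.67 -0.    1.07  1.35]
jaw yaw -65.22 appr [-0. -0. -1.] jaw z 0.0
t 12.53 pos [592.  138.3 241.6] F [-0.3 -0.  -0.5] w 49.9 qJ1,6 [ 0.21  0.4   1.67 -0.    1.07  1.35]
shift m [ 0.0002 -0.0008 -0.0656] turn deg [ 12.6 -27.2   0.2]
```

View pics/s5.png

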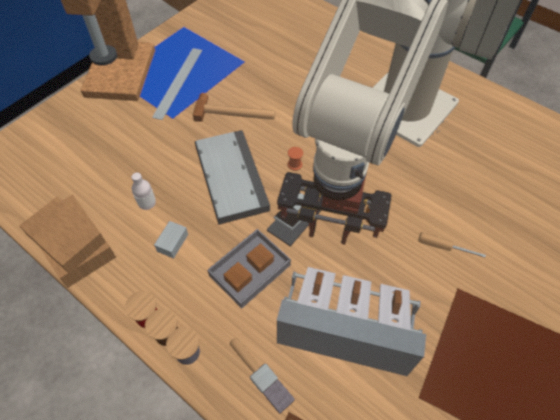

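>>> servo_tool --moves "0 0 -0.01 2.5 -5.4 0; 0 0 -0.025 5 -10.9 0; 0 0 -0.04 7.6 -16.3 0; 0 0 -0.055 10.1 -21.7 0.1; 0 0 -0.0655 12.6 -27.2 0.2; 0 0 -0.0655 12.6 -27.2 0.2"

```text
t: 13.28
ee_pos: [590.0, 135.8, 174.7]
orientation: [0.081, 1.855, -1.648]
ft_force: [0.5, 0.5, 0.2]
width: 50.1
```

```bash
python3 - <<'E'
from h import *
s=grab("scene","s6");t=grab("top","t6");now()
crop(s,(250,200,430,370),4,"s6c")
E
```

```text
t 13.38 pos [592.2 136.7 176.4] F [0.4 0.1 0.1] w 49.7 q [0.14 0.36 2.04 0.57 0.28 0.76]
jaw yaw -65.16 appr [ 0.452  0.21  -0.867] jaw z -0.001
```

View pics/s6c.png

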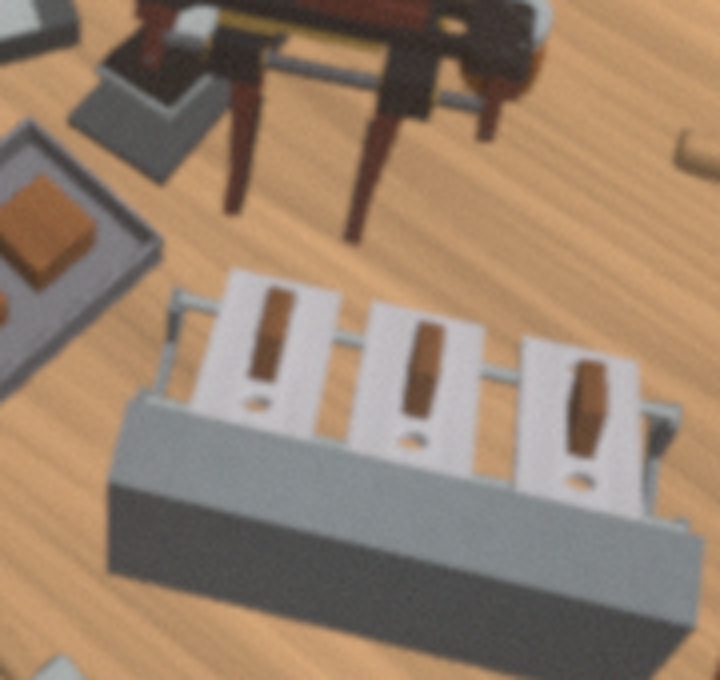

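>>> servo_tool --moves "0.004 0.002 -0.008 0 0 0; 0.009 0.0042 -0.0173 0 0 0; 0.0136 0.0063 -0.026 0 0 0; 0.0181 0.0085 -0.0346 0 0 0; 0.0227 0.0106 -0.0433 0 0 0; 0.0227 0.0106 -0.0433 0 0 0"

```text
t: 14.12
ee_pos: [614.7, 148.4, 131.7]
orientation: [0.08, 1.853, -1.645]
ft_force: [-0.0, -0.2, -0.7]
width: 50.1
```

```bash
python3 - <<'E'
from h import *
s=grab("scene","s7");t=grab("top","t7");now()
crop(s,(250,200,430,370),4,"s7c")
crop(t,(100,90,250,230),4,"t7c")
E
```

```text
t 14.22 pos [614.7 148.2 132.5] F [ 0.2 -0.5 -0.1] w 50.0 q [0.15 0.47 2.01 0.74 0.21 0.6 ]
jaw yaw -65.06 appr [ 0.452  0.211 -0.867] jaw z -0.0
```

View pics/s7c.png

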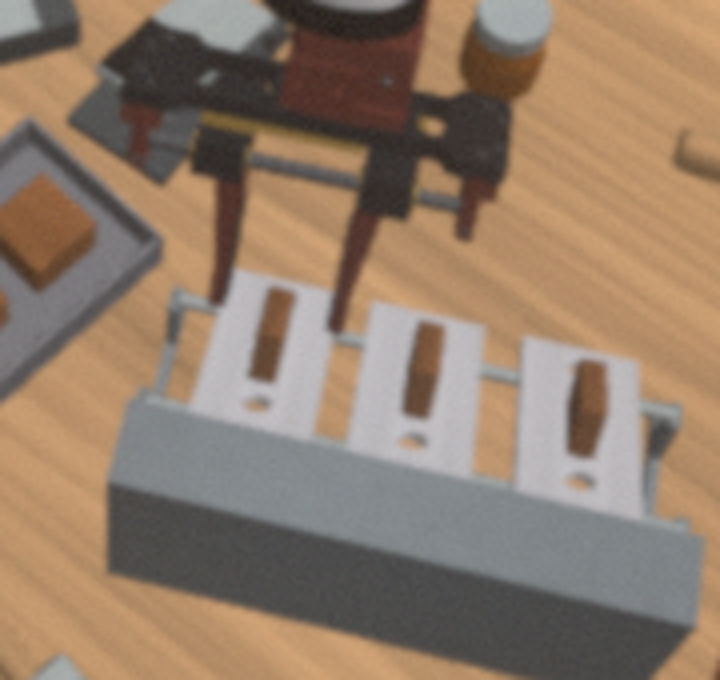

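>>> servo_tool --moves "0.0036 0.0017 -0.007 0 0 0; 0.0072 0.0034 -0.014 0 0 0; 0.01 0.0047 -0.019 0 0 0; 0.0122 0.0057 -0.0234 0 0 0; 0.0136 0.0063 -0.026 0 0 0; 0.0136 0.0063 -0.026 0 0 0"

```text
t: 14.98
ee_pos: [628.4, 154.5, 106.6]
orientation: [0.081, 1.852, -1.644]
ft_force: [0.3, 0.5, 0.4]
width: 50.0
```

```bash
python3 - <<'E'
from h import *
s=grab("scene","s8");t=grab("top","t8");now()
crop(s,(250,200,430,370),4,"s8c")
crop(t,(100,90,250,230),5,"t8c")
E
```

```text
t 15.07 pos [628.4 154.4 106.9] F [ 0.3  0.5 -0.7] w 50.2 q [0.16 0.53 1.99 0.87 0.18 0.47]
jaw yaw -65.07 appr [ 0.453  0.211 -0.866] jaw z -0.0
```

View pics/s8c.png

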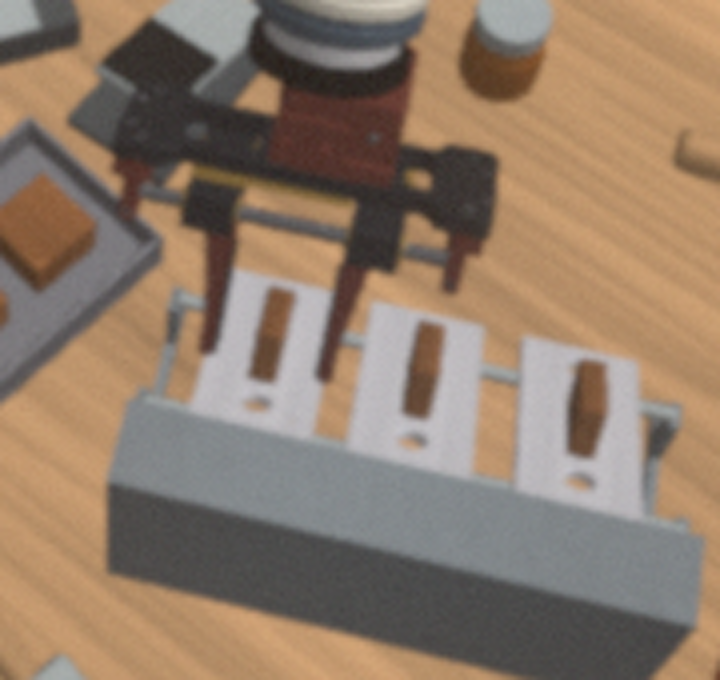

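View pics/t8c.png

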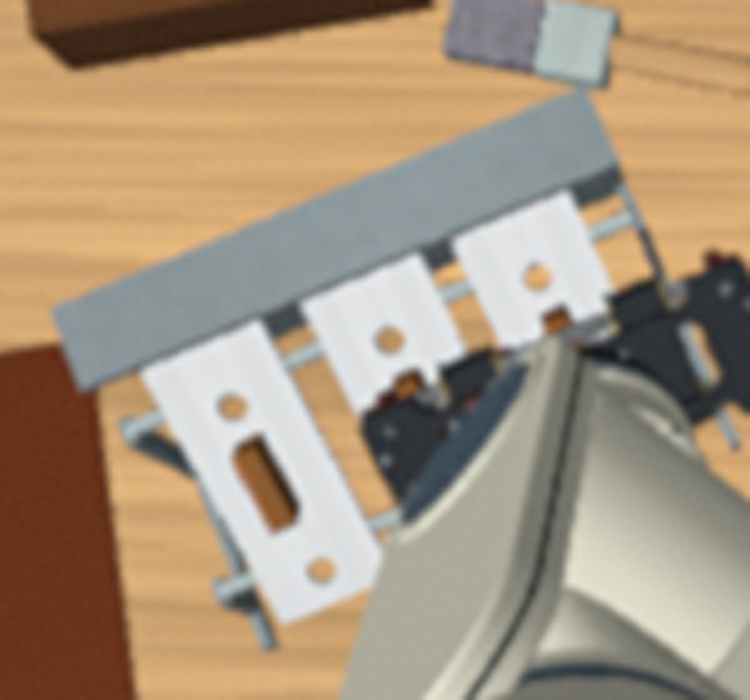

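>>> servo_tool --moves "0 0 0 0 0 0; 0 0 0 0 0 0; 0 0 0 0 0 0; 0 0 0 0 0 0; 0 0 0 0 0 0" --hand 255

```text
t: 15.7
ee_pos: [628.4, 154.4, 106.9]
orientation: [0.082, 1.852, -1.644]
ft_force: [-1.7, -0.1, 0.9]
width: 14.2
```

```bash
python3 - <<'E'
from h import *
now()
# level trajectory about hook rail. rack frame
rx=np.array([np.cos(np.radians(25)),np.sin(np.radians(25)),0]);k=np.array([0,0,1.])
def tcp(a,h=8): # rel rail centre at slope a
    a=np.radians(a);c,s=np.cos(a),np.sin(a)
    return (-44*c-(25+h)*s)*rx+(-44*s+(25+h)*c)*k
for a in(30,25,20,15,10,5,0): print(a,((tcp(a)-tcp(30))/1000).round(4), ((a-30)*np.array([.4226,-.9063,0])).round(2))
E
```

```text
t 15.7 pos [628.4 154.4 106.9] F [-1.7 -0.1  0.9] w 14.2 q [0.16 0.53 1.99 0.87 0.18 0.47]
jaw yaw -65.07 appr [ 0.453  0.211 -0.866] jaw z -0.0
30 [0. 0. 0.] [ 0. -0.  0.]
25 [0.0007 0.0003 0.0047] [-2.11  4.53 -0.  ]
20 [0.0018 0.0008 0.0094] [-4.23  9.06 -0.  ]
15 [0.0032 0.0015 0.0139] [-6.34 13.59 -0.  ]
10 [0.005  0.0023 0.0183] [-8.45 18.13 -0.  ]
5 [0.0072 0.0033 0.0225] [-10.56  22.66  -0.  ]
0 [0.0096 0.0045 0.0264] [-12.68  27.19  -0.  ]
```

>>> servo_tool --moves "0.0007 0.0003 0.0047 -2.11 4.53 0; 0.0018 0.0008 0.0094 -4.23 9.06 0; 0.0032 0.0015 0.0139 -6.34 13.59 0; 0.005 0.0023 0.0183 -8.45 18.13 0; 0.005 0.0023 0.0183 -8.45 18.13 0"

```text
t: 16.32
ee_pos: [634.8, 157.4, 125.6]
orientation: [-0.254, 1.946, -1.872]
ft_force: [-0.1, -0.6, -2.1]
width: 13.7
```

```bash
python3 - <<'E'
from h import *
s=grab("scene","s9");t=grab("top","t9");now()
crop(s,(250,200,430,370),4,"s9c")
E
```

```text
t 16.43 pos [632.6 156.7 124.2] F [ 3.2  1.6 -1.7] w 13.8 q [0.21 0.55 1.76 0.06 0.67 1.3 ]
jaw yaw -65.06 appr [ 0.157  0.074 -0.985] jaw z -0.001
```

View pics/s9c.png

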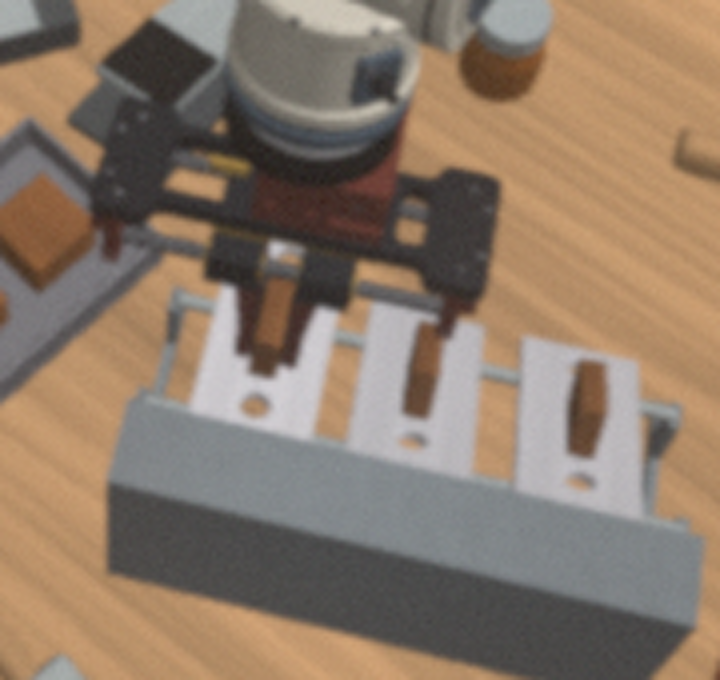

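>>> servo_tool --moves "0.0022 0.001 0.0042 -2.11 4.53 0; 0.0046 0.0022 0.0081 -4.23 9.06 0; 0.0046 0.0022 0.0081 -4.23 9.06 0; 0.0046 0.0022 0.0081 -4.23 9.06 0"

```text
t: 16.92
ee_pos: [636.8, 158.6, 132.1]
orientation: [-0.438, 1.981, -1.981]
ft_force: [0.4, 1.1, -3.7]
width: 14.0
```

```bash
python3 - <<'E'
from h import *
now()
E
```

```text
t 16.93 pos [636.8 158.6 132.1] F [ 0.4  1.1 -3.7] w 14.0 q [0.23 0.6  1.62 0.   0.92 1.36]
jaw yaw -65.07 appr [-0.  0. -1.] jaw z -0.0
```

>>> servo_tool --moves "0 0 0.005 0 0 0; 0 0 0.01 0 0 0; 0 0 0.014 0 0 0; 0 0 0.014 0 0 0"

```text
t: 17.42
ee_pos: [638.3, 159.0, 147.9]
orientation: [-0.437, 1.98, -1.981]
ft_force: [-0.6, -0.0, -2.3]
width: 13.6
```

```bash
python3 - <<'E'
from h import *
s=grab("scene","s10");now()
crop(s,(250,200,430,370),4,"s10c")
E
```

```text
t 17.48 pos [638.1 159.  147.6] F [ 0.2  1.  -1.8] w 13.5 q [ 0.23  0.58  1.61 -0.    0.95  1.36]
jaw yaw -65.07 appr [ 0. -0. -1.] jaw z 0.0
```

View pics/s10c.png

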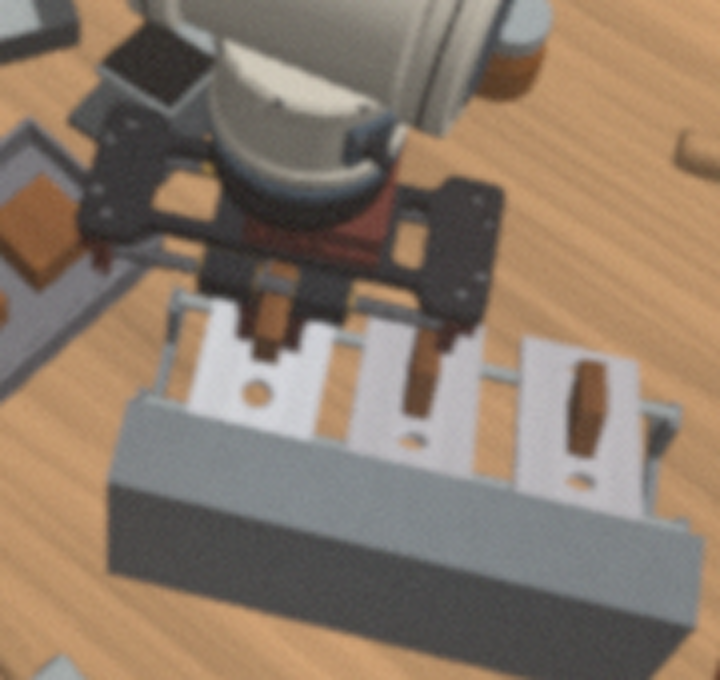

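>>> servo_tool --moves "-0.009 -0.0042 0 0 0 0; -0.0195 -0.0091 0 0 0 0; -0.031 -0.0145 0 0 0 0; -0.0435 -0.0203 0 0 0 0; -0.0435 -0.0203 0.01 0 0 0; -0.0435 -0.0203 0.035 0 0 0; -0.0435 -0.0203 0.07 0 0 0; -0.0435 -0.0203 0.083 0 0 0"

```text
t: 18.48
ee_pos: [596.1, 139.0, 233.2]
orientation: [-0.433, 1.978, -1.979]
ft_force: [-0.5, 0.9, -2.4]
width: 14.4
```

```bash
python3 - <<'E'
from h import *
s=grab("scene","s11");t=grab("top","t11");now()
crop(s,(250,170,430,370),3,"s11c")
E
```

```text
t 18.57 pos [595.6 138.9 232.1] F [ 0.2 -0.4 -2.9] w 13.6 q [ 0.21  0.41  1.67 -0.    1.05  1.35]
jaw yaw -65.07 appr [ 0.003  0.    -1.   ] jaw z 0.001
```

View pics/s11c.png

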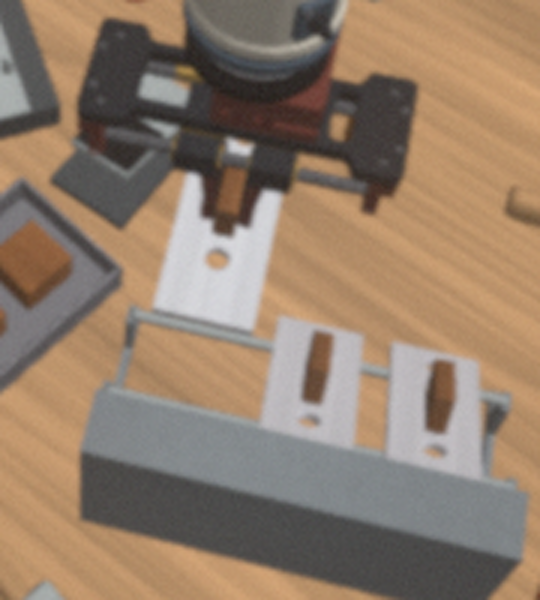

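```bash
cat > m3.py <<'E'
from h import *
t=dict(np.load("t0.npz"));s=dict(np.load("s0.npz"))
c=lambda L,o:np.array(L)/6+np.array(o)-.5+1/12
T=c([(247,86),(407,191),(570,297),(132,264),(293,371),(456,479)],(305,170))
S=c([(149,463),(103,308),(62,162),(373,403),(320,252),(272,108)],(190,125))
rt=rays(t,T);rs=rays(s,S);n=np.array([np.cos(np.radians(-33.1)),np.sin(np.radians(-33.1))]);e=np.array([-n[1],n[0]])
for i in range(6):
    A=np.c_[rt[i],-rs[i]];k=np.linalg.lstsq(A,s["xyz"]-t["xyz"],rcond=None)[0]
    a=t["xyz"]+rt[i]*k[0];b=s["xyz"]+rs[i]*k[1];m=(a+b)/2
    print(m.round(1),"gap",np.linalg.norm(a-b).round(1),"n",(m[:2]@n).round(1),"e",(m[:2]@e).round(1))
for nm,d,P in(("top",t,T),("scene",s,S)):
  for z in(36,40,44):
    Q=onz(d,P,z)[:,:2];print(nm,z,"n",(Q@n).round(1),"e",(Q@e).round(1))
# spool etc heights n/a
E
python3 m3.py
```

```text
[ 592.2 -172.1   36.8] gap 2.5 n 590.1 e 179.3
[ 548.6 -239.4   36. ] gap 2.5 n 590.3 e 99.0
[ 504.7 -306.4   36.3] gap 1.4 n 590.1 e 18.9
[ 515.2 -123.    37.8] gap 1.8 n 498.7 e 178.3
[ 471.6 -190.1   37.2] gap 1.8 n 498.9 e 98.3
[ 428.  -256.4   39.3] gap 1.3 n 498.6 e 18.9
top 36 n [589.1 589.2 589.5 498.2 498.3 498.5] e [179.8  99.6  19.2 178.6  98.5  18.5]
top 40 n [588.1 588.1 588.5 497.5 497.6 497.9] e [180.  100.1  20.  178.8  99.1  19.4]
top 44 n [587.1 587.1 587.5 496.9 497.  497.2] e [180.1 100.6  20.8 179.   99.6  20.2]
scene 36 n [591.1 591.4 590.7 499.2 499.5 498.6] e [178.   98.3  18.1 176.6  96.8  15.7]
scene 40 n [591.3 591.6 590.9 499.8 500.  499.2] e [180.7 101.3  21.5 179.3  99.9  19.1]
scene 44 n [591.6 591.8 591.1 500.4 500.6 499.8] e [183.4 104.4  24.9 182.1 103.   22.5]
```

>>> servo_tool --moves "-0.01 -0.03 0 0 0 -6; -0.022 -0.07 0 0 0 -14; -0.034 -0.115 0 0 0 -22; -0.047 -0.16 0 0 0 -30; -0.06 -0.205 0 0 0 -38; -0.073 -0.25 0 0 0 -46; -0.086 -0.295 0 0 0 -53; -0.097 -0.335 0 0 0 -58"

```text
t: 19.58
ee_pos: [496.3, -197.6, 229.0]
orientation: [-0.563, -1.89, 1.891]
ft_force: [0.3, -0.5, -2.2]
width: 14.0
```

>>> servo_tool --moves "-0.012 -0.045 0 0 0 0; -0.0231 -0.0904 -0.02 0 0 0; -0.0231 -0.0904 -0.06 0 0 0; -0.0231 -0.0904 -0.1 0 0 0; -0.0231 -0.0904 -0.125 0 0 0; -0.0231 -0.0904 -0.13 0 0 0; -0.0231 -0.0904 -0.13 0 0 0"

```text
t: 20.45
ee_pos: [474.4, -286.7, 100.0]
orientation: [-0.561, -1.893, 1.893]
ft_force: [0.2, -0.2, -2.0]
width: 13.4
```

```bash
python3 - <<'E'
from h import *
s=grab("scene","s12");t=grab("top","t12");now();np.savez("s12.npz",**s);np.savez("t12.npz",**t)
crop(s,(170,110,300,230),6,"s12c");crop(t,(290,150,430,280),5,"t12c")
E
```

```text
t 20.55 pos [ 475.1 -287.1  101.1] F [ 0.9 -0.  -1.6] w 13.8 q [-0.56  0.52  1.87 -0.    0.75  1.58]
jaw yaw -123.06 appr [ 0.001 -0.001 -1.   ] jaw z 0.0
```

View pics/s12c.png

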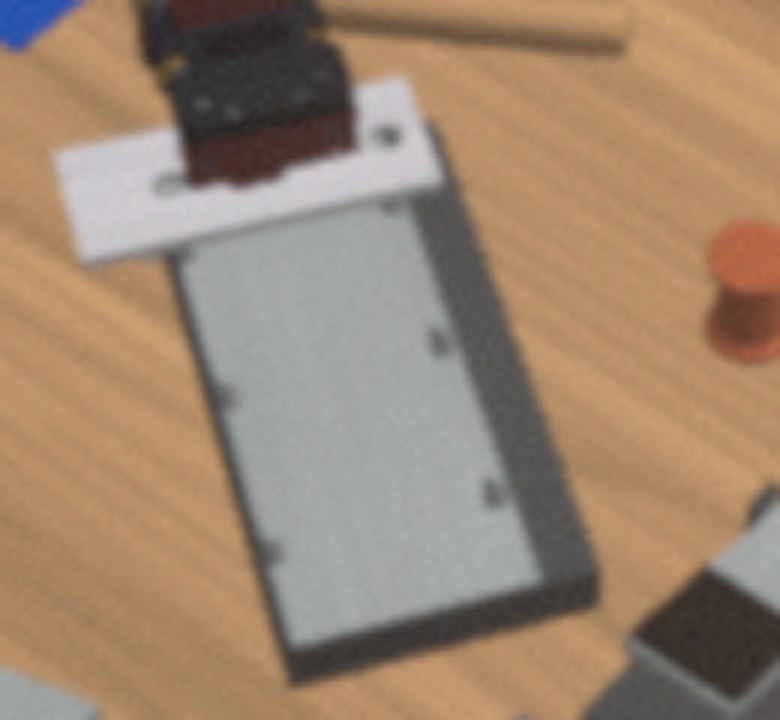

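View pics/t12c.png

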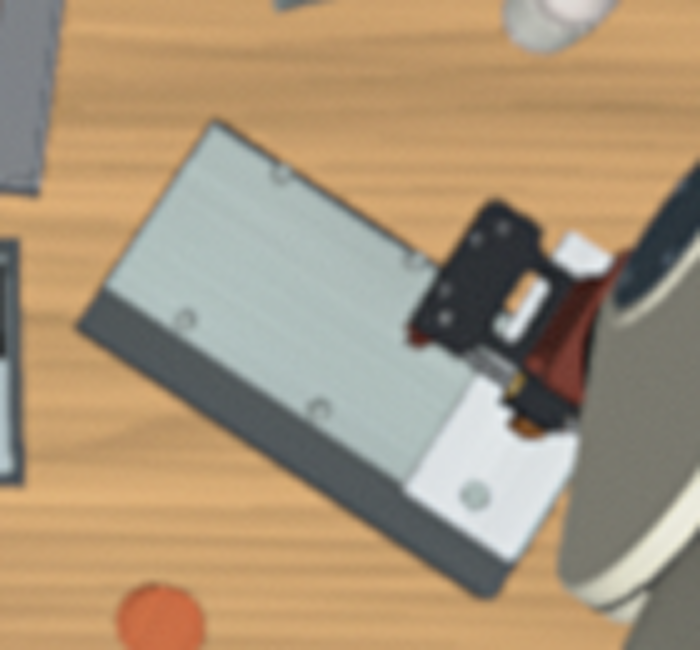

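```bash
cat > m4.py <<'E'
from h import *
t=dict(np.load("t12.npz"));s=dict(np.load("s12.npz"))
c=lambda L,k,o:np.array(L)/k+np.array(o)-.5+.5/k
n=np.array([np.cos(np.radians(-33.1)),np.sin(np.radians(-33.1))]);e=np.array([-n[1],n[0]])
for nm,Q in(("scene rear,front",onz(s,c([(170,184),(386,134)],6,(170,110)),77)),("top front",onz(t,c([(475,495)],5,(290,150)),77))):
    print(nm,Q.round(1).tolist(),"n",(Q[:,:2]@n).round(1),"e",(Q[:,:2]@e).round(1))
p=np.array([474.4,-286.7]);print("tcp n,e",p@n,p@e)
E
python3 m4.py
```

```text
scene rear,front [[502.9, -308.4, 77.0], [426.3, -258.5, 77.0]] n [589.8 498.3] e [16.3 16.3]
top front [[429.0, -255.4, 77.0]] n [498.9] e [20.3]
tcp n,e 553.981191387573 18.896814250165388
```

>>> servo_tool --moves "0 0 -0.01 0 0 0; 0 0 -0.02 0 0 0; 0 0 -0.026 0 0 0; 0 0 -0.031 0 0 0; 0 0 -0.035 0 0 0; 0 0 -0.035 0 0 0"

```text
t: 21.3
ee_pos: [474.3, -286.7, 64.9]
orientation: [-0.561, -1.893, 1.893]
ft_force: [-0.1, -0.0, -2.1]
width: 14.0
```

```bash
python3 - <<'E'
from h import *
s=grab("scene","s13");t=grab("top","t13");now()
crop(s,(170,110,300,230),6,"s13c");crop(t,(290,150,430,280),5,"t13c")
E
```

```text
t 21.4 pos [ 474.5 -286.8   65.4] F [-0.8 -0.2 -1.8] w 14.0 q [-0.56  0.58  1.88 -0.    0.68  1.58]
jaw yaw -123.07 appr [-0. -0. -1.] jaw z 0.0
```

View pics/s13c.png

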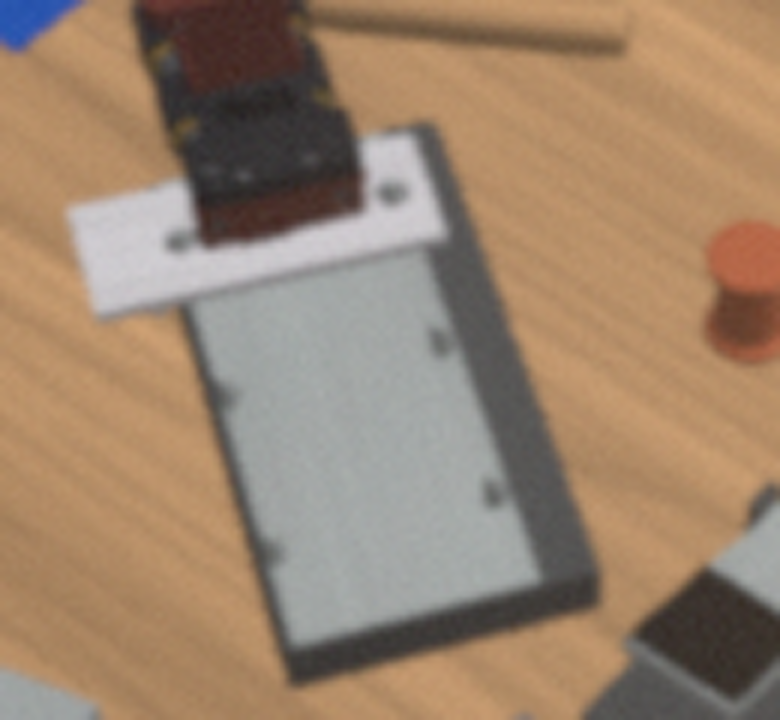

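No lateral force at 65 mm; the pins are in the holes. Continuing down.

>>> servo_tool --moves "0 0 -0.002 0 0 0; 0 0 -0.004 0 0 0; 0 0 -0.0055 0 0 0; 0 0 -0.0055 0 0 0"

```text
t: 21.9
ee_pos: [474.4, -286.7, 59.6]
orientation: [-0.561, -1.893, 1.894]
ft_force: [-0.2, 0.1, -2.9]
width: 13.8
```

```bash
python3 - <<'E'
from h import *
now()
E
```

```text
t 21.9 pos [ 474.4 -286.7   59.6] F [-0.2  0.1 -2.9] w 13.8 q [-0.56  0.59  1.88 -0.    0.67  1.58]
jaw yaw -123.07 appr [-0.001  0.    -1.   ] jaw z 0.0
```

Still carrying the full weight (no bed contact yet); lower a bit more.

>>> servo_tool --moves "0 0 -0.0015 0 0 0; 0 0 -0.0025 0 0 0; 0 0 -0.0025 0 0 0"

```text
t: 22.28
ee_pos: [474.9, -287.1, 58.0]
orientation: [-0.563, -1.893, 1.894]
ft_force: [0.6, 0.1, 7.4]
width: 14.0
```

>>> servo_tool --moves "0 0 0 0 0 0; 0 0 0 0 0 0; 0 0 0 0 0 0; 0 0 0.02 0 0 0; 0 0 0.06 0 0 0; 0 0 0.11 0 0 0; 0 0 0.16 0 0 0; 0.02 0.04 0.18 0 0 5" --hand 110

```text
t: 23.28
ee_pos: [495.3, -248.6, 240.5]
orientation: [-0.493, -1.946, 1.95]
ft_force: [1.3, 0.5, -0.5]
width: 49.7
```

```bash
python3 - <<'E'
from h import *
s=grab("scene","s14");t=grab("top","t14");now()
crop(s,(170,110,300,230),6,"s14c")
E
```

```text
t 23.38 pos [ 496.7 -245.3  240.1] F [-1.2 -0.6 -0.7] w 49.7 q [-0.48  0.32  1.79  0.    1.02  1.58]
jaw yaw -117.87 appr [ 0.004 -0.002 -1.   ] jaw z -0.0
```

View pics/s14c.png

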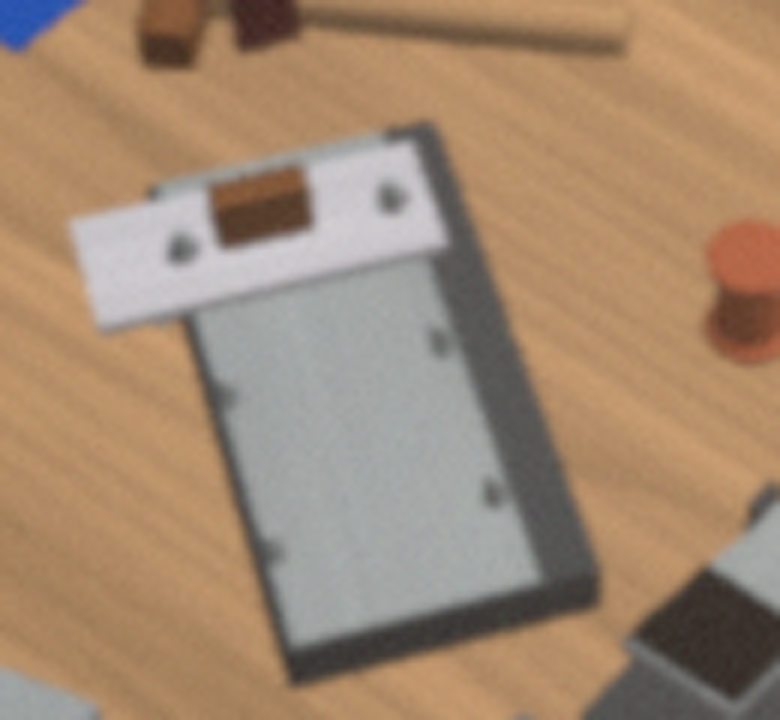

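>>> servo_tool --moves "0.008 0.04 0.01 0 0 5; 0.016 0.09 0.01 0 0 12; 0.025 0.145 0.01 0 0 20; 0.034 0.2 0.01 0 0 28; 0.043 0.255 0.01 0 0 36; 0.052 0.31 0.01 0 0 44; 0.061 0.365 0.01 0 0 50; 0.068 0.415 0.01 0 0 53"

```text
t: 24.38
ee_pos: [562.3, 169.6, 246.3]
orientation: [-0.441, 1.979, -1.981]
ft_force: [0.9, -0.2, 0.1]
width: 50.3
```

>>> servo_tool --moves "0.003 0.022 -0.005 1.5 -3.3 0; 0.0059 0.0423 -0.015 3.1 -6.6 0; 0.0059 0.0423 -0.03 4.6 -10 0; 0.0059 0.0423 -0.045 6.2 -13.3 0; 0.0059 0.0423 -0.06 7.7 -16.6 0; 0.0059 0.0423 -0.0654 9.3 -19.9 0; 0.0059 0.0423 -0.0654 9.3 -19.9 0"

```text
t: 25.25
ee_pos: [566.6, 209.4, 180.0]
orientation: [-0.053, 1.896, -1.741]
ft_force: [-0.2, 0.2, 0.2]
width: 50.0
```

```bash
python3 - <<'E'
from h import *
now();go([595.4,223.2,107.4],tgt(-65,22))
E
```

```text
t 25.25 pos [566.6 209.4 180. ] F [-0.2  0.2  0.2] w 50.0 q [0.31 0.36 1.97 0.11 0.44 1.36]
jaw yaw -65.12 appr [ 0.335  0.156 -0.929] jaw z -0.001
t 25.25 pos [566.6 209.4 180. ] F [-0.2  0.2  0.2] w 50.0 qJ1,6 [0.31 0.36 1.97 0.11 0.44 1.36]
shift m [ 0.0288  0.0138 -0.0726] turn deg [ 0.1 -0.3  0.1]
```

>>> servo_tool --moves "0.004 0.002 -0.011 0 0 0; 0.009 0.0042 -0.0246 0 0 0; 0.014 0.0065 -0.0383 0 0 0; 0.0185 0.0087 -0.0506 0 0 0; 0.022 0.0103 -0.06 0 0 0; 0.025 0.0117 -0.0683 0 0 0; 0.0271 0.0127 -0.0742 0 0 0; 0.0271 0.0127 -0.0742 0 0 0"

```text
t: 26.25
ee_pos: [595.4, 223.2, 107.3]
orientation: [-0.05, 1.895, -1.738]
ft_force: [-0.0, 0.1, -0.7]
width: 50.0
```

```bash
python3 - <<'E'
from h import *
s=grab("scene","s15");t=grab("top","t15");now()
crop(s,(250,200,430,370),4,"s15c")
E
```

```text
t 26.35 pos [595.5 223.3 107.9] F [-0.9 -0.2  0.1] w 50.2 q [0.32 0.52 1.93 0.14 0.31 1.33]
jaw yaw -65.07 appr [ 0.339  0.158 -0.927] jaw z -0.0
```

View pics/s15c.png

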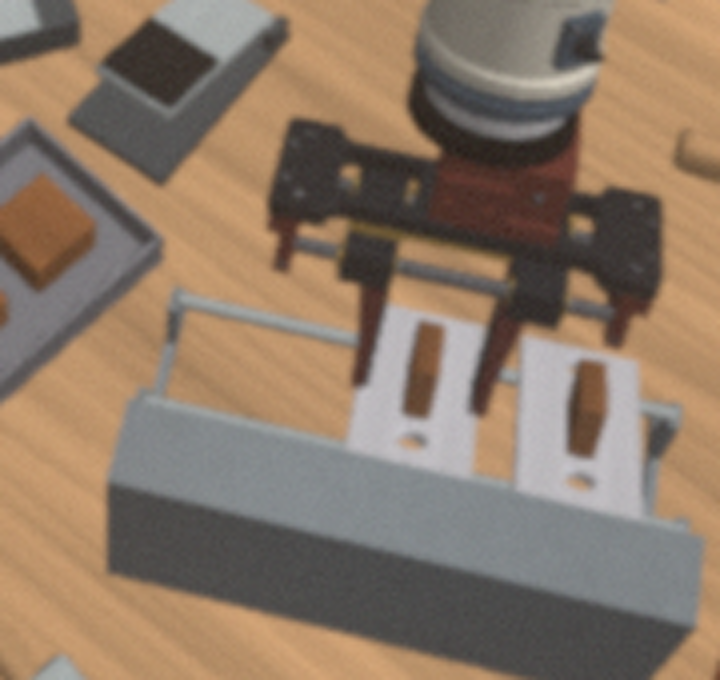

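>>> servo_tool --moves "0 0 0 0 0 0; 0 0 0 0 0 0; 0 0 0 0 0 0; 0 0 0 0 0 0; 0 0 0 0 0 0" --hand 255

```text
t: 26.98
ee_pos: [595.4, 223.2, 107.8]
orientation: [-0.049, 1.895, -1.738]
ft_force: [-1.0, -0.6, 2.0]
width: 14.0
```

>>> servo_tool --moves "0.0008 0.0004 0.0047 -2.11 4.53 0; 0.0019 0.0009 0.0094 -4.23 9.06 0; 0.0033 0.0016 0.0139 -6.34 13.59 0; 0.0052 0.0024 0.0183 -8.45 18.13 0; 0.0075 0.0035 0.0225 -10.56 22.66 0; 0.01 0.0047 0.0264 -12.68 27.19 0; 0.01 0.0047 0.0264 -12.68 27.19 0; 0.01 0.0047 0.0264 -12.68 27.19 0"

```text
t: 27.98
ee_pos: [604.6, 227.7, 133.3]
orientation: [-0.592, 2.0, -2.063]
ft_force: [-0.2, 0.2, -2.8]
width: 14.0
```

```bash
python3 - <<'E'
from h import *
s=grab("scene","s16");now()
crop(s,(250,200,430,370),4,"s16c")
E
```

```text
t 28.02 pos [604.6 227.6 133.5] F [-0.5 -0.2 -2.8] w 13.9 q [ 0.35  0.64  1.55 -0.01  1.1   1.49]
jaw yaw -65.07 appr [-0.127 -0.059 -0.99 ] jaw z 0.0
```

View pics/s16c.png

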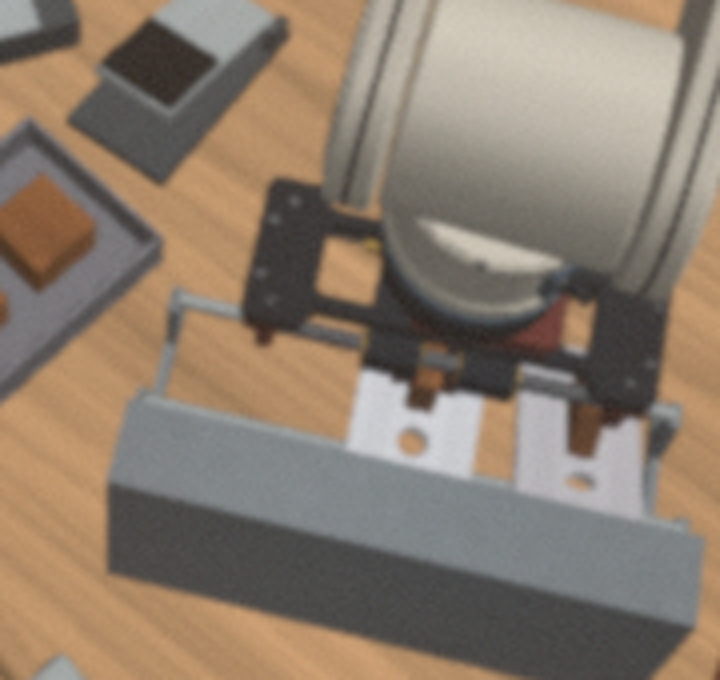

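>>> servo_tool --moves "0 0 0.005 0 0 0; 0 0 0.01 0 0 0; 0 0 0.014 0 0 0; 0 0 0.014 0 0 0; -0.009 -0.0042 0.014 0 0 0; -0.0195 -0.0091 0.014 0 0 0; -0.031 -0.0145 0.014 0 0 0; -0.0435 -0.0203 0.014 0 0 0"

```text
t: 29.02
ee_pos: [560.9, 207.1, 148.0]
orientation: [-0.592, 2.0, -2.064]
ft_force: [0.1, 0.4, -2.2]
width: 13.9
```

>>> servo_tool --moves "0 0 0.01 0 0 0; 0 0 0.035 0 0 0; 0 0 0.065 0 0 0; 0 0 0.085 0 0 0; 0 0 0.085 0 0 0"

```text
t: 29.65
ee_pos: [563.1, 208.1, 235.0]
orientation: [-0.588, 1.999, -2.061]
ft_force: [-0.0, 0.4, -1.9]
width: 13.9
```

```bash
python3 - <<'E'
from h import *
s=grab("scene","s17");now()
crop(s,(180,120,430,370),3,"s17c")
E
```

```text
t 29.7 pos [562.2 207.8 233.6] F [-0.5  1.  -2.7] w 13.5 q [ 0.34  0.46  1.6  -0.01  1.22  1.48]
jaw yaw -65.07 appr [-0.126 -0.059 -0.99 ] jaw z 0.0
```

View pics/s17c.png

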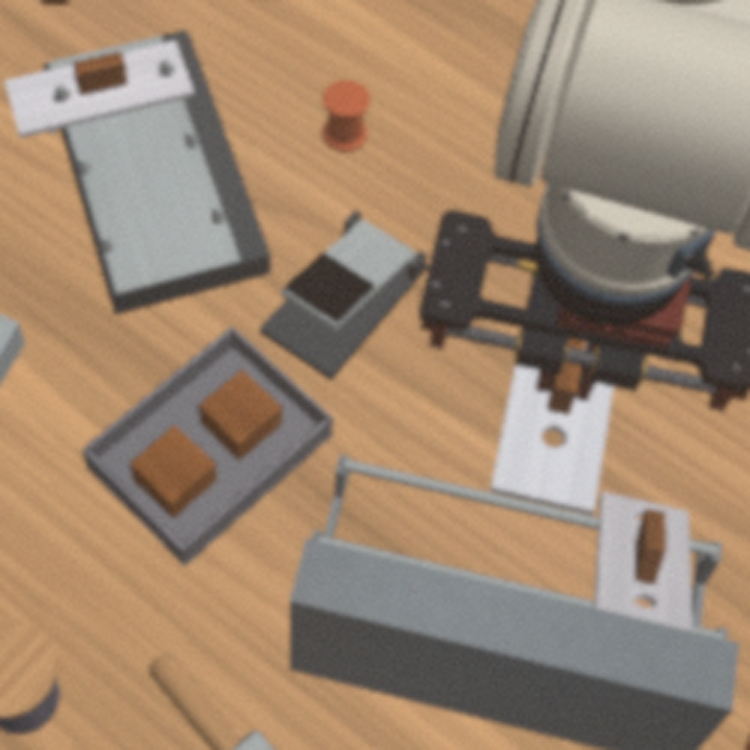

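>>> servo_tool --moves "-0.003 -0.03 0.002 0 0 -6; -0.007 -0.07 0.002 0 0 -14; -0.012 -0.115 0.002 0 0 -22; -0.017 -0.16 0.002 0 0 -30; -0.022 -0.205 0.002 0 0 -38; -0.027 -0.25 0.002 0 0 -46; -0.031 -0.295 0.002 0 0 -53; -0.035 -0.335 0.002 0 0 -58"

```text
t: 30.7
ee_pos: [525.9, -128.8, 233.7]
orientation: [-0.418, -1.878, 1.801]
ft_force: [0.7, -0.0, -2.5]
width: 14.1
```

>>> servo_tool --moves "-0.004 -0.045 0 0 0 0; -0.0088 -0.0924 -0.02 0 0 0; -0.0088 -0.0924 -0.06 0 0 0; -0.0088 -0.0924 -0.1 0 0 0; -0.0088 -0.0924 -0.128 0 0 0; -0.0088 -0.0924 -0.1338 0 0 0; -0.0088 -0.0924 -0.1338 0 0 0"

```text
t: 31.58
ee_pos: [518.0, -219.6, 101.0]
orientation: [-0.416, -1.881, 1.804]
ft_force: [-0.2, -0.0, -2.9]
width: 13.4
```

```bash
python3 - <<'E'
from h import *
s=grab("scene","s18");t=grab("top","t18");now();np.savez("s18.npz",**s);np.savez("t18.npz",**t)
crop(s,(170,110,300,230),6,"s18c");crop(t,(290,150,430,280),5,"t18c")
E
```

```text
t 31.68 pos [ 518.8 -220.   102.2] F [ 0.3 -0.3 -1.9] w 13.7 q [-0.43  0.58  1.76  0.02  0.94  1.7 ]
jaw yaw -123.07 appr [-0.116  0.076 -0.99 ] jaw z 0.0
```

View pics/s18c.png

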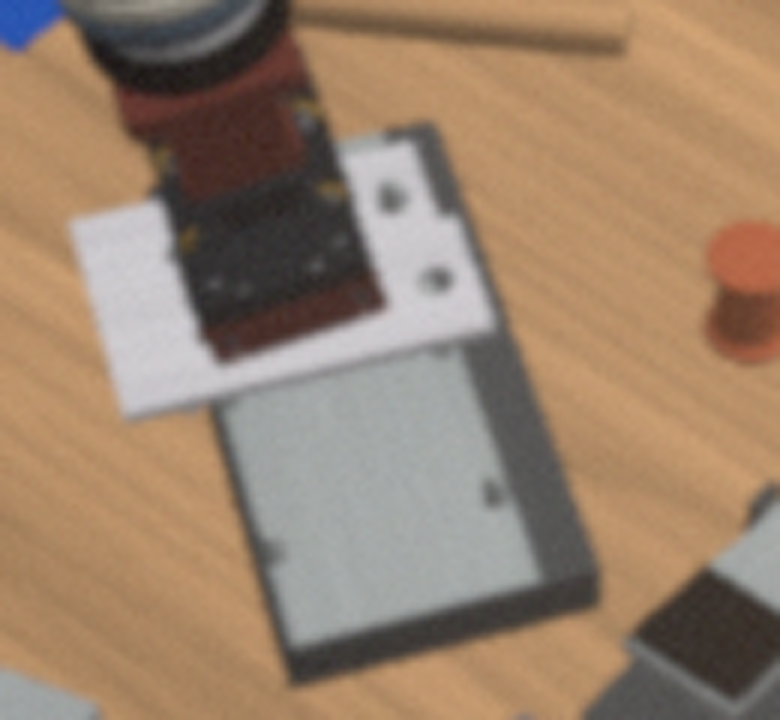

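View pics/t18c.png

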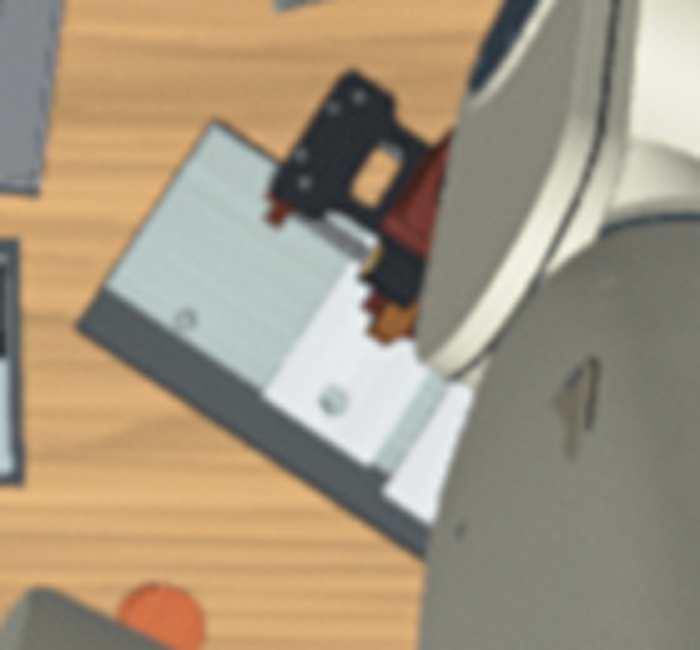

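```bash
cat > m4.py <<'E'
import sys
from h import *
n=np.array([np.cos(np.radians(-33.1)),np.sin(np.radians(-33.1))]);e=np.array([-n[1],n[0]])
c=lambda L,k,o:np.array(L)/k+np.array(o)-.5+.5/k
def rp(nm,uv,k,o,z,f):
    d=dict(np.load(f)); Q=onz(d,c(uv,k,o),z); print(nm,Q.round(1).tolist(),"n",(Q[:,:2]@n).round(1),"e",(Q[:,:2]@e).round(1))
    return d
E
python3 - <<'E'
from m4 import *
s=rp("scene",[(437,278)],6,(170,110),77,"s18.npz");rp("top",[(333,401)],5,(290,150),77,"t18.npz")
# tail edge corners for level/yaw check: rear left/right ends top face
rp("tail corners, front corner",[(72,222),(126,418),(497,330)],6,(170,110),74,"s18.npz")
E
```

```text
scene [[470.1, -191.0, 77.0]] n [498.2] e [96.7]
top [[472.5, -188.3, 77.0]] n [498.6] e [100.3]
tail corners, front corner [[541.3, -327.1, 74.0], [597.7, -239.6, 74.0], [473.0, -156.8, 74.0]] n [632.1 631.6 481.9] e [ 21.6 125.7 127. ]
```

>>> servo_tool --moves "0 0 -0.01 0 0 0; 0 0 -0.02 0 0 0; 0 0 -0.026 0 0 0; 0 0 -0.031 0 0 0; 0 0 -0.035 0 0 0; 0 0 -0.035 0 0 0"

```text
t: 32.42
ee_pos: [518.0, -219.7, 66.0]
orientation: [-0.417, -1.881, 1.804]
ft_force: [0.1, -0.3, -2.0]
width: 14.3
```

>>> servo_tool --moves "0 0 -0.002 0 0 0; 0 0 -0.004 0 0 0; 0 0 -0.0055 0 0 0; 0 0 -0.0055 0 0 0"

```text
t: 32.92
ee_pos: [518.1, -219.7, 60.7]
orientation: [-0.417, -1.881, 1.804]
ft_force: [0.0, 0.3, -2.4]
width: 14.2
```

>>> servo_tool --moves "0 0 -0.001 0 0 0; 0 0 -0.002 0 0 0; 0 0 -0.002 0 0 0"

```text
t: 33.3
ee_pos: [518.5, -219.9, 59.3]
orientation: [-0.418, -1.881, 1.805]
ft_force: [-0.3, -0.3, 4.7]
width: 13.9
```

>>> servo_tool --moves "0 0 0 0 0 0; 0 0 0 0 0 0; 0 0 0 0 0 0; 0 0 0.02 0 0 0; 0 0 0.06 0 0 0; 0 0 0.11 0 0 0; 0 0 0.16 0 0 0; 0 0.05 0.18 0 0 5" --hand 110

```text
t: 34.3
ee_pos: [519.9, -171.9, 243.5]
orientation: [-0.349, -1.927, 1.863]
ft_force: [0.3, 0.3, -0.3]
width: 49.8
```

```bash
python3 - <<'E'
from h import *
s=grab("scene","s19");now()
crop(s,(170,110,300,230),6,"s19c")
E
```

```text
t 34.35 pos [ 519.5 -165.7  244.5] F [0.  3.4 1.2] w 50.4 q [-0.34  0.36  1.72  0.02  1.19  1.7 ]
jaw yaw -117.76 appr [-0.118  0.065 -0.991] jaw z -0.003
```

View pics/s19c.png

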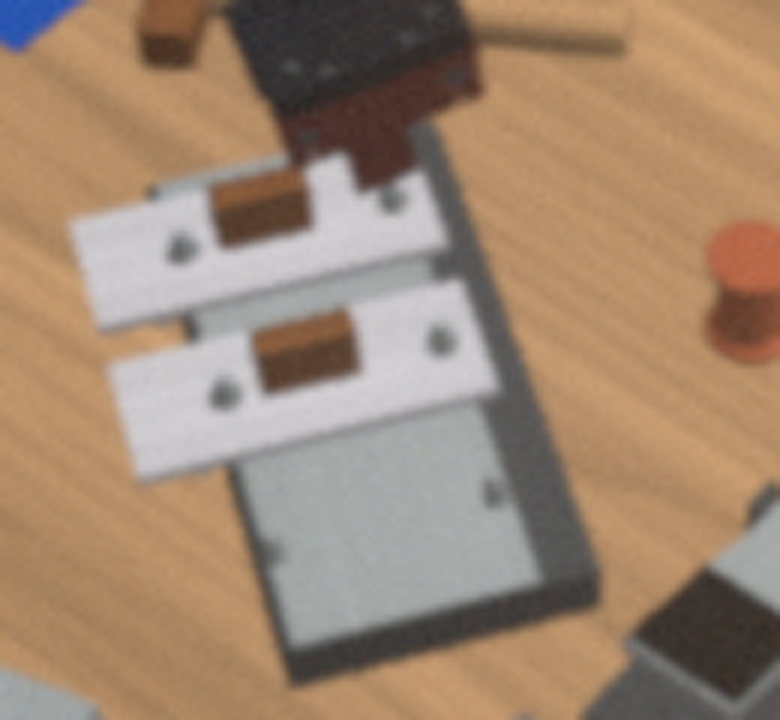

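>>> servo_tool --moves "0.002 0.04 0.01 0 0 5; 0.004 0.09 0.01 0 0 12; 0.006 0.145 0.01 0 0 20; 0.008 0.2 0.01 0 0 28; 0.01 0.255 0.01 0 0 36; 0.012 0.31 0.01 0 0 44; 0.014 0.365 0.01 0 0 50; 0.0155 0.415 0.01 0 0 53"

```text
t: 35.35
ee_pos: [533.4, 247.3, 250.0]
orientation: [-0.594, 1.997, -2.061]
ft_force: [0.0, 0.5, -0.4]
width: 50.0
```

>>> servo_tool --moves "0 0.02 -0.005 1.8 -3.9 0; 0.0008 0.0384 -0.015 3.6 -7.8 0; 0.0008 0.0384 -0.025 5.4 -11.7 0; 0.0008 0.0384 -0.035 7.3 -15.6 0; 0.0008 0.0384 -0.045 9.1 -19.5 0; 0.0008 0.0384 -0.055 10.9 -23.4 0; 0.0008 0.0384 -0.0669 12.68 -27.19 0; 0.0008 0.0384 -0.0669 12.68 -27.19 0"

```text
t: 36.35
ee_pos: [532.8, 282.8, 181.4]
orientation: [-0.053, 1.895, -1.74]
ft_force: [-0.2, 0.7, -1.2]
width: 50.0
```

```bash
python3 - <<'E'
from h import *
s=grab("scene","s20");now();go([561.5,296.3,107.4],tgt(-65,22))
crop(s,(250,200,430,370),4,"s20c")
E
```

```text
t 36.4 pos [534.1 283.5 182.4] F [ 0.1  0.3 -0.4] w 49.7 q [ 0.48  0.36  1.97 -0.03  0.44  1.64]
jaw yaw -65.07 appr [ 0.337  0.157 -0.928] jaw z -0.0
t 36.4 pos [534.1 283.5 182.4] F [ 0.1  0.3 -0.4] w 49.7 qJ1,6 [ 0.48  0.36  1.97 -0.03  0.44  1.64]
shift m [ 0.0274  0.0128 -0.075 ] turn deg [ 0.  -0.1  0.1]
```

View pics/s20c.png

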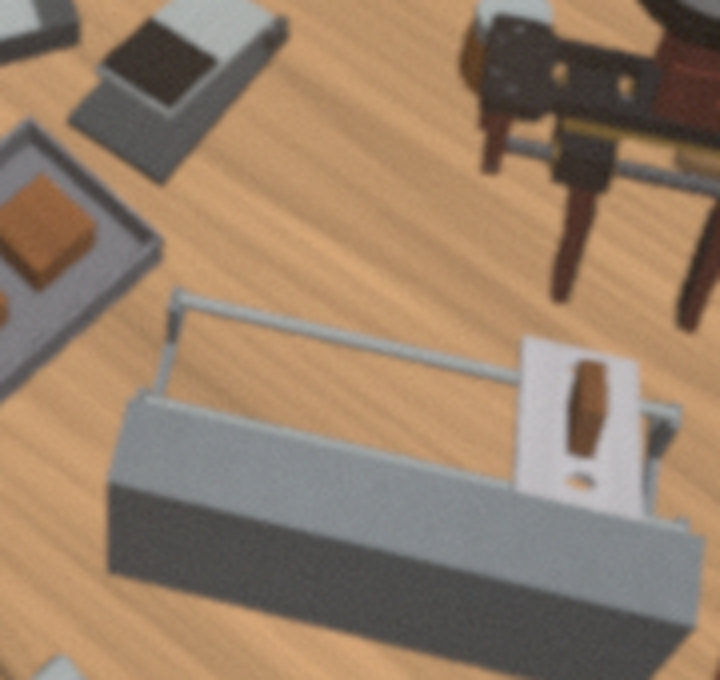

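>>> servo_tool --moves "0.004 0.002 -0.011 0 0 0; 0.009 0.0042 -0.0246 0 0 0; 0.014 0.0065 -0.0383 0 0 0; 0.0185 0.0087 -0.0506 0 0 0; 0.022 0.0103 -0.06 0 0 0; 0.025 0.0117 -0.0683 0 0 0; 0.0271 0.0127 -0.0742 0 0 0; 0.0271 0.0127 -0.0742 0 0 0"

```text
t: 37.4
ee_pos: [561.5, 296.3, 107.3]
orientation: [-0.05, 1.895, -1.739]
ft_force: [0.1, -0.7, -0.2]
width: 49.6
```

```bash
python3 - <<'E'
from h import *
s=grab("scene","s21");now()
crop(s,(250,200,430,370),4,"s21c")
E
```

```text
t 37.45 pos [561.6 296.4 107.6] F [-0.5  0.3 -0.4] w 50.1 q [ 0.47  0.52  1.94 -0.05  0.3   1.65]
jaw yaw -65.06 appr [ 0.339  0.158 -0.928] jaw z -0.0
```

View pics/s21c.png

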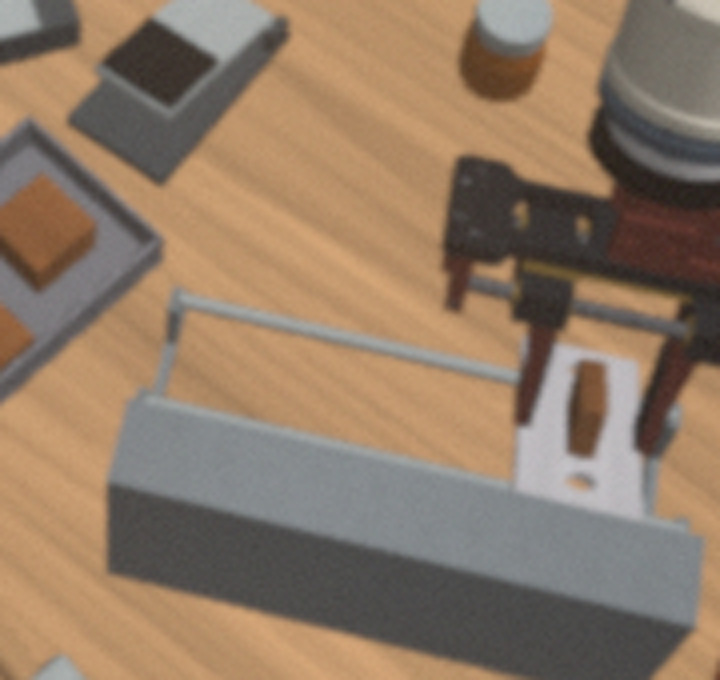

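```bash
python3 - <<'E'
from h import *
im=cv2.imread("pics/s21.png");cv2.imwrite("pics/s21t.png",cv2.resize(im[210:330,190:320],None,fx=5,fy=5))
E
```

```text
(no output)
```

View pics/s21t.png

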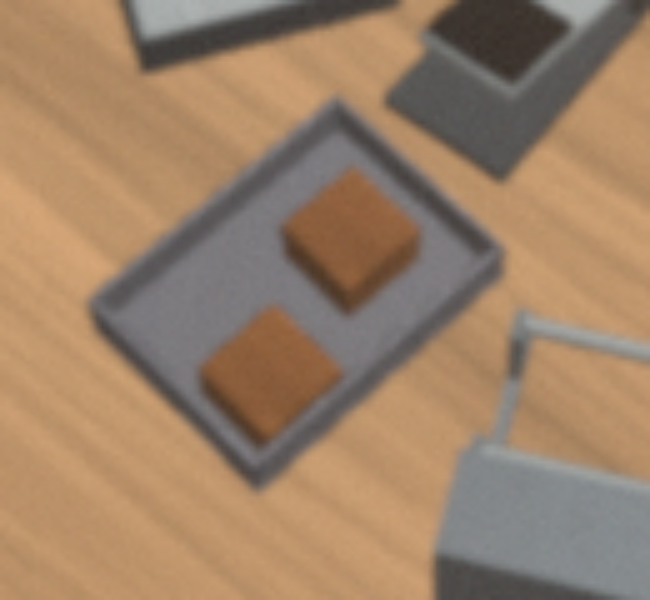

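>>> servo_tool --moves "0 0 0 0 0 0; 0 0 0 0 0 0; 0 0 0 0 0 0; 0 0 0 0 0 0; 0 0 0 0 0 0" --hand 255

```text
t: 38.08
ee_pos: [561.5, 296.4, 107.8]
orientation: [-0.049, 1.895, -1.738]
ft_force: [-0.7, 0.0, 1.0]
width: 13.9
```

>>> servo_tool --moves "0.0008 0.0004 0.0047 -2.11 4.53 0; 0.0019 0.0009 0.0094 -4.23 9.06 0; 0.0033 0.0016 0.0139 -6.34 13.59 0; 0.0052 0.0024 0.0183 -8.45 18.13 0; 0.0075 0.0035 0.0225 -10.56 22.66 0; 0.01 0.0047 0.0264 -12.68 27.19 0; 0.01 0.0047 0.0264 -12.68 27.19 0; 0.01 0.0047 0.0264 -12.68 27.19 0"

```text
t: 39.08
ee_pos: [570.8, 300.6, 133.2]
orientation: [-0.592, 2.0, -2.064]
ft_force: [-0.6, -0.0, -2.8]
width: 14.1
```

```bash
python3 - <<'E'
from h import *
s=grab("scene","s22");now()
crop(s,(250,200,430,370),4,"s22c")
E
```

```text
t 39.12 pos [570.7 300.7 133.4] F [ 0.8  0.3 -2.6] w 13.6 q [0.46 0.64 1.55 0.   1.09 1.6 ]
jaw yaw -65.07 appr [-0.127 -0.059 -0.99 ] jaw z 0.0
```

View pics/s22c.png

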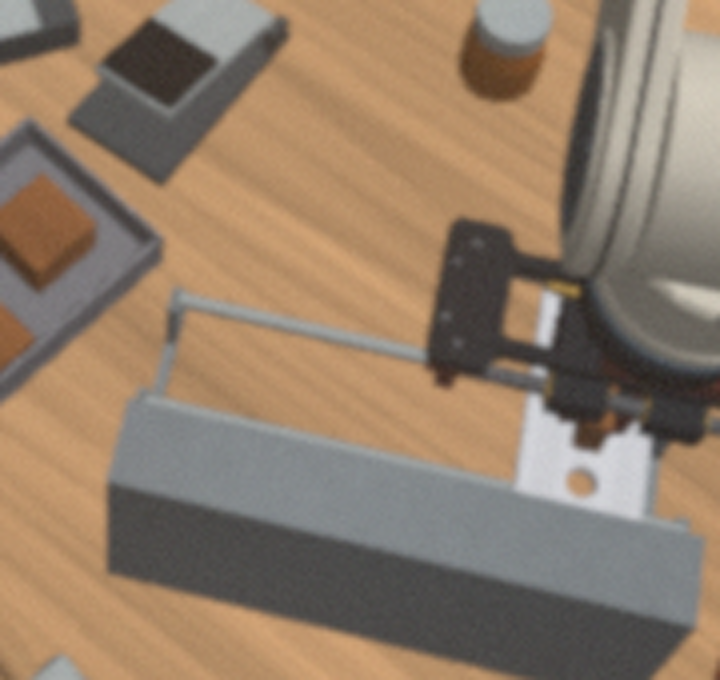

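>>> servo_tool --moves "0 0 0.005 0 0 0; 0 0 0.01 0 0 0; 0 0 0.014 0 0 0; 0 0 0.014 0 0 0; -0.009 -0.0042 0.014 0 0 0; -0.0195 -0.0091 0.014 0 0 0; -0.031 -0.0145 0.014 0 0 0; -0.0435 -0.0203 0.014 0 0 0"

```text
t: 40.12
ee_pos: [527.0, 280.2, 148.0]
orientation: [-0.592, 2.0, -2.064]
ft_force: [1.0, 0.2, -2.1]
width: 14.0
```

>>> servo_tool --moves "0 0 0.01 0 0 0; 0 0 0.035 0 0 0; 0 0 0.065 0 0 0; 0 0 0.085 0 0 0; 0 0 0.085 0 0 0"

```text
t: 40.75
ee_pos: [529.1, 281.3, 235.0]
orientation: [-0.588, 1.999, -2.061]
ft_force: [-0.3, -0.1, -3.3]
width: 13.7
```

```bash
python3 - <<'E'
from h import *
s=grab("scene","s23");now()
crop(s,(180,120,430,370),3,"s23c")
E
```

```text
t 40.8 pos [528.3 280.9 233.5] F [-0.7 -0.3 -2.8] w 14.0 q [0.47 0.45 1.61 0.   1.22 1.6 ]
jaw yaw -65.07 appr [-0.126 -0.059 -0.99 ] jaw z 0.0
```

View pics/s23c.png

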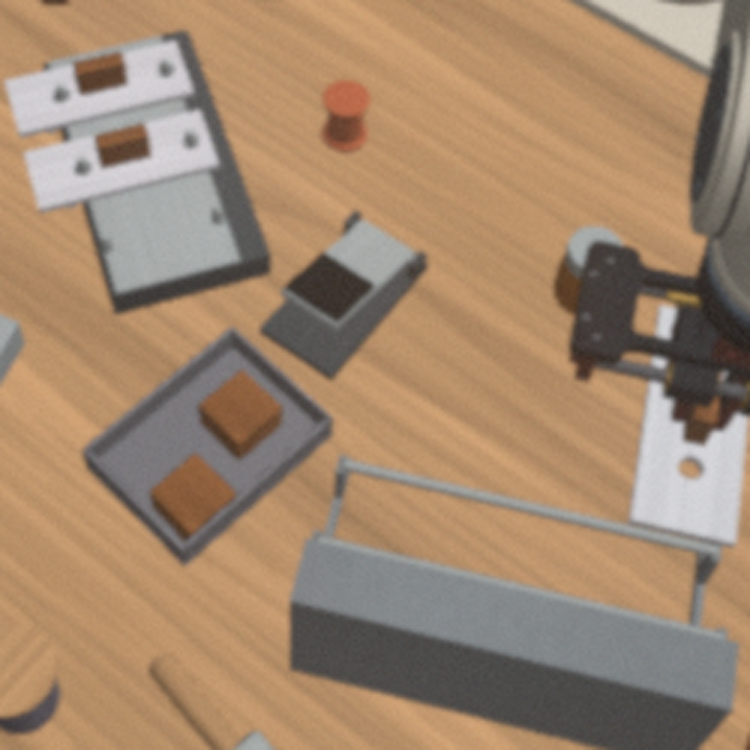

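>>> servo_tool --moves "0.003 -0.03 0.002 0 0 -6; 0.006 -0.07 0.002 0 0 -14; 0.01 -0.115 0.002 0 0 -22; 0.014 -0.16 0.002 0 0 -30; 0.018 -0.205 0.002 0 0 -38; 0.022 -0.25 0.002 0 0 -46; 0.026 -0.295 0.002 0 0 -53; 0.03 -0.34 0.002 0 0 -58"

```text
t: 41.8
ee_pos: [557.3, -60.7, 233.6]
orientation: [-0.418, -1.878, 1.801]
ft_force: [-0.4, -0.1, -2.7]
width: 13.9
```

>>> servo_tool --moves "0.002 -0.045 0 0 0 0; 0.0038 -0.0934 -0.02 0 0 0; 0.0038 -0.0934 -0.06 0 0 0; 0.0038 -0.0934 -0.1 0 0 0; 0.0038 -0.0934 -0.128 0 0 0; 0.0038 -0.0934 -0.1338 0 0 0; 0.0038 -0.0934 -0.1338 0 0 0"

```text
t: 42.68
ee_pos: [561.7, -152.5, 100.9]
orientation: [-0.416, -1.88, 1.804]
ft_force: [0.5, 0.8, -2.1]
width: 13.7
```

```bash
python3 - <<'E'
from h import *
s=grab("scene","s24");t=grab("top","t24");now();np.savez("s24.npz",**s);np.savez("t24.npz",**t)
crop(s,(170,110,300,230),6,"s24c");crop(t,(290,150,430,280),5,"t24c")
E
```

```text
t 42.77 pos [ 562.6 -152.8  102.2] F [-0.8  0.4 -2.3] w 13.9 q [-0.3   0.6   1.72  0.05  0.96  1.81]
jaw yaw -123.07 appr [-0.116  0.076 -0.99 ] jaw z -0.0
```

View pics/s24c.png

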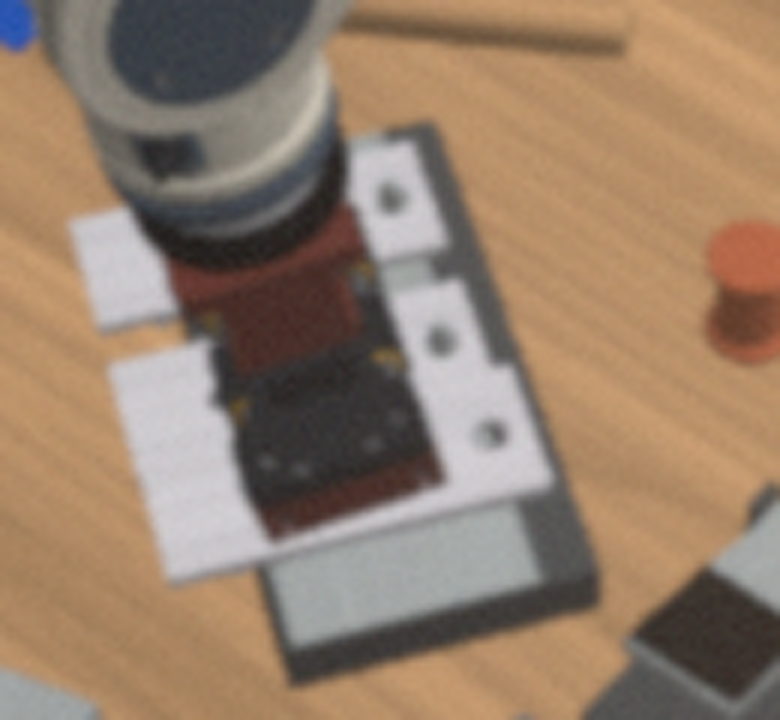

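View pics/t24c.png

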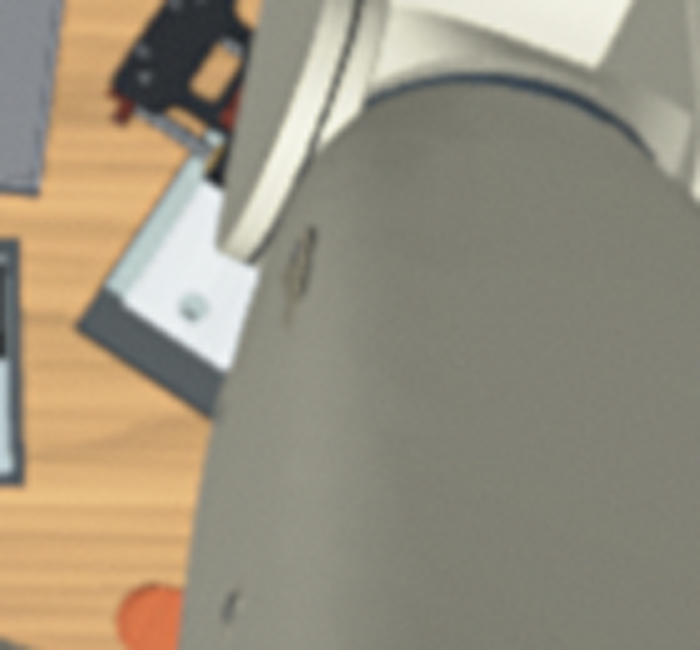

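```bash
python3 - <<'E'
from m4 import *
s=rp("scene",[(490,433)],6,(170,110),77,"s24.npz");rp("top",[(193,307)],5,(290,150),77,"t24.npz")
E
```

```text
scene [[514.5, -124.0, 77.0]] n [498.7] e [177.1]
top [[516.6, -121.2, 77.0]] n [499.] e [180.6]
```

Front hole averages n 498.9 and e 178.8, against the pin at 498.7 and 178.5, so it is aligned. Lowering.

>>> servo_tool --moves "0 0 -0.01 0 0 0; 0 0 -0.02 0 0 0; 0 0 -0.026 0 0 0; 0 0 -0.031 0 0 0; 0 0 -0.035 0 0 0; 0 0 -0.035 0 0 0"

```text
t: 43.52
ee_pos: [561.7, -152.6, 66.0]
orientation: [-0.417, -1.881, 1.804]
ft_force: [-1.3, 0.5, -1.7]
width: 14.0
```

>>> servo_tool --moves "0 0 -0.002 0 0 0; 0 0 -0.004 0 0 0; 0 0 -0.006 0 0 0; 0 0 -0.0075 0 0 0; 0 0 -0.0075 0 0 0"

```text
t: 44.15
ee_pos: [562.1, -152.8, 59.3]
orientation: [-0.418, -1.881, 1.804]
ft_force: [-0.1, -1.4, 3.9]
width: 13.8
```

Seated contact at 59.3 mm, as before. Release and retreat.

>>> servo_tool --moves "0 0 0 0 0 0; 0 0 0 0 0 0; 0 0 0 0 0 0; 0 0 0.02 0 0 0; 0 0 0.06 0 0 0; 0 0 0.11 0 0 0; 0 0.02 0.15 0 0 5; -0.02 0.06 0.16 0 0 10" --hand 110

```text
t: 45.15
ee_pos: [544.4, -93.3, 223.2]
orientation: [-0.267, -1.974, 1.919]
ft_force: [0.5, 0.3, -0.3]
width: 50.1
```

>>> servo_tool --moves "-0.02 0.05 0 0 0 5; -0.04 0.1 0 0 0 10; -0.07 0.14 0 0 0 15; -0.09 0.16 0 0 0 18; -0.09 0.16 0 0 0 18" --hand 255

```text
t: 45.78
ee_pos: [450.9, 68.5, 220.0]
orientation: [0.057, -2.115, 2.102]
ft_force: [0.1, -0.8, -0.6]
width: 3.2
```

```bash
python3 - <<'E'
from h import *
s=grab("scene","s25");t=grab("top","t25");now();np.savez("s25.npz",**s);np.savez("t25.npz",**t)
crop(s,(180,120,330,310),4,"s25c");crop(t,(250,110,430,280),4,"t25c")
go([600,-10,100],tgt(-123+28))
C=cloud(s);C2=cloud(t)
E
```

```text
t 45.88 pos [452.7  67.2 219.8] F [ 0.8  0.3 -0.6] w 0.5 q [0.1  0.27 1.93 0.03 1.08 1.75]
jaw yaw -95.08 appr [-0.138  0.012 -0.99 ] jaw z 0.0
t 45.88 pos [452.7  67.2 219.8] F [ 0.8  0.3 -0.6] w 0.5 qJ1,6 [0.1  0.27 1.93 0.03 1.08 1.75]
shift m [ 0.1473 -0.0772 -0.1198] turn deg [-0.7 -7.9  0.1]
```

View pics/s25c.png

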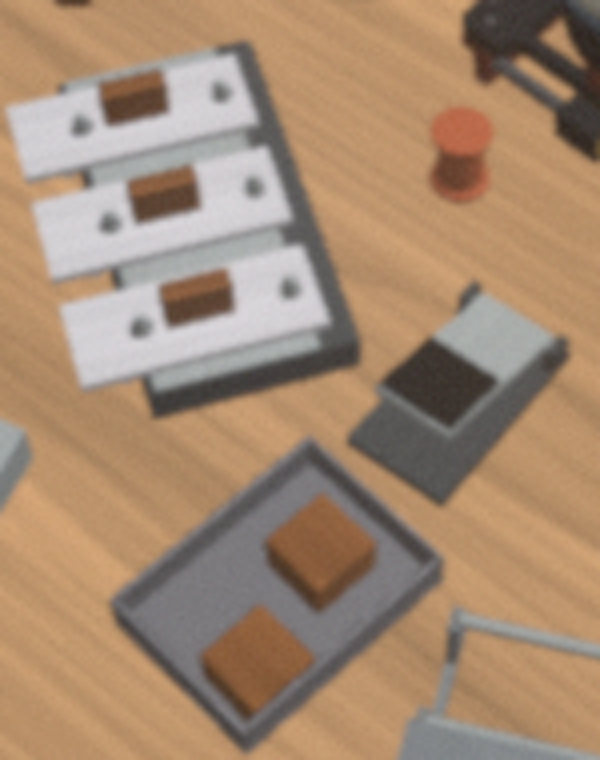

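View pics/t25c.png

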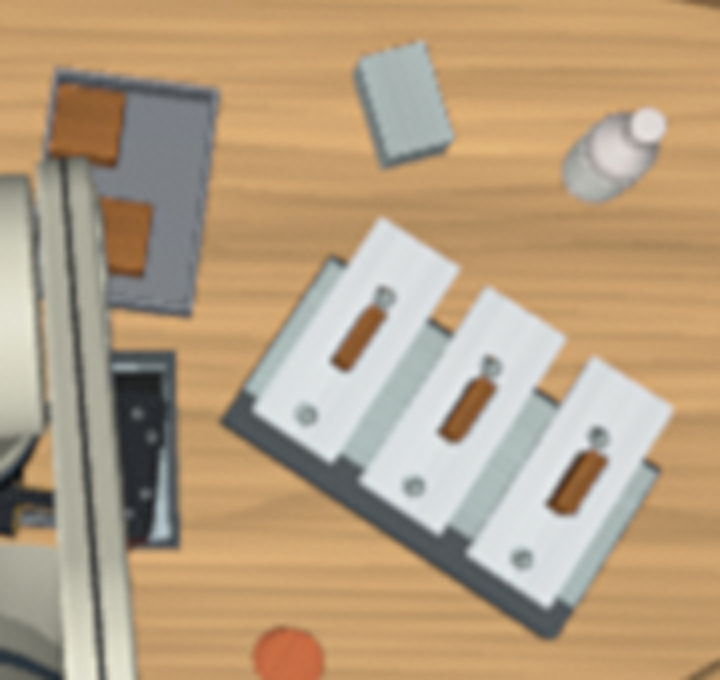

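```bash
python3 - <<'E'
from m4 import *
t=dict(np.load("t0.npz"));s=dict(np.load("s0.npz"));s5=dict(np.load("s25.npz"));t5=dict(np.load("t25.npz"))
cc=lambda L,k,o:np.array(L)/k+np.array(o)-.5+.5/k
def blob(d,box,f):
    h=d["pixels"].max(2);m=np.zeros((420,560),np.uint8);x0,y0,x1,y1=box;m[y0:y1,x0:x1]=(h[y0:y1,x0:x1]<f)*255
    n,l,st,ce=cv2.connectedComponentsWithStats(m);i=1+np.argmax(st[1:,4]);z=cloud(d)[...,2][l==i];
    return ce[i],st[i],np.nanmedian(z),np.nanpercentile(z,[10,90])
for nm,d,b in(("top",t,(268,198,296,225)),("scene",s,(270,195,310,232))):
    for th in(45,60,70):
        r=blob(d,b,th);print(nm,th,r[0].round(1),r[1],r[2:],onz(d,r[0],40).round(1))
print("pedal sides",onz(t,cc([(87,373),(163,373),(163,447),(87,447),(82,541),(170,541)],4,(250,110)),35).round(1).tolist())
print("block z", [np.nanmedian(cloud(s5)[...,2][v-2:v+3,u-2:u+3]).round(1) for u,v in((244,283),(260,256))])
print(onz(s5,[(244,282),(260,255.5)],34).round(1),onz(t5,cc([(88,124)],4,(250,110)),34).round(1))
E
```

```text
top 45 [280.6 212. ] [272 204  18  17 304] (np.float64(49.76458689019671), array([45.1774975 , 54.54569663])) [[516.3  -6.5  40. ]]
top 60 [280.6 211.7] [271 203  20  18 323] (np.float64(50.030780767969986), array([45.25123942, 54.91539814])) [[517.   -6.5  40. ]]
top 70 [280.5 211.6] [271 203  20  18 342] (np.float64(50.1343300854071), array([45.39004821, 55.05651099])) [[517.4  -6.3  40. ]]Traceback (most recent call last):
  File "<stdin>", line 10, in <module>
  File "<stdin>", line 6, in blob
    return _wrapfunc(a, 'argmax', axis=axis, out=out, **kwds)
    return bound(*args, **kwds)
ValueError: attempt to get argmax of an empty sequence
```

>>> servo_tool --moves "0.015 -0.015 0 -0.2 -2 0; 0.035 -0.04 0 -0.4 -4 0; 0.055 -0.06 -0.02 -0.6 -6 0; 0.0642 -0.0738 -0.06 -0.7 -7.9 0; 0.0642 -0.0738 -0.1 -0.7 -7.9 0; 0.0642 -0.0738 -0.125 -0.7 -7.9 0; 0.0642 -0.0738 -0.1335 -0.7 -7.9 0; 0.0642 -0.0738 -0.1335 -0.7 -7.9 0"

```text
t: 46.88
ee_pos: [516.6, -7.4, 85.2]
orientation: [-0.095, -2.174, 2.175]
ft_force: [0.2, 0.4, -0.2]
width: 0.2
```

```bash
python3 - <<'E'
from h import *
s=grab("scene","s26");now()
crop(s,(180,120,330,310),4,"s26c")
s5=dict(np.load("s25.npz"))
print("block z", [np.nanmedian(cloud(s5)[...,2][v-2:v+3,u-2:u+3]).round(1) for u,v in((244,283),(260,256))])
print(onz(s5,[(244,282),(260,255.5)],34).round(1))
E
```

```text
t 46.92 pos [516.9  -7.2  85.8] F [0.3 0.2 0.6] w 0.0 q [-0.04  0.51  1.96 -0.    0.67  1.62]
jaw yaw -95.12 appr [-0.001 -0.    -1.   ] jaw z 0.0
block z [np.float64(34.3), np.float64(34.9)]
[[701.3  16.2  34. ]
 [631.3   1.3  34. ]]
```

View pics/s26c.png

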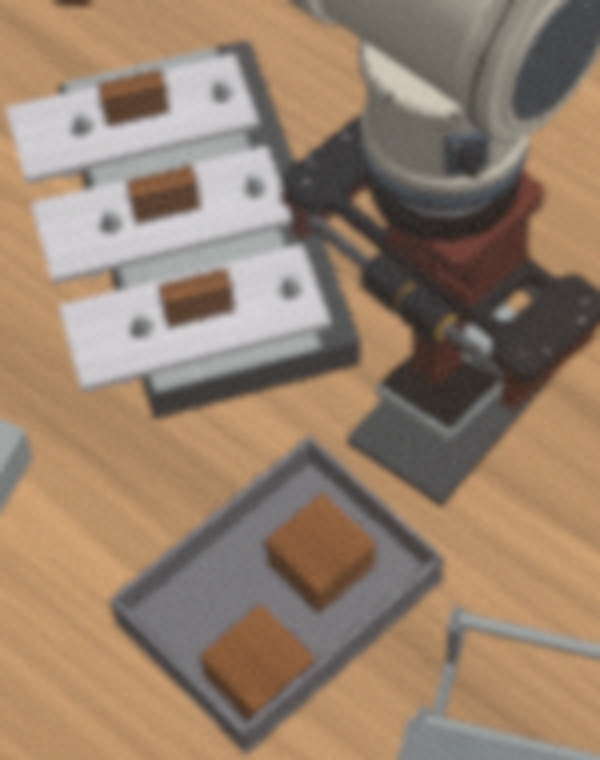

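>>> servo_tool --moves "0 0 -0.008 0 0 0; 0 0 -0.014 0 0 0; 0 0 -0.018 0 0 0; 0 0 -0.022 0 0 0; 0 0 -0.026 0 0 0; 0 0 -0.026 0 0 0"

```text
t: 47.68
ee_pos: [518.9, -6.4, 60.3]
orientation: [-0.1, -2.178, 2.178]
ft_force: [4.0, 0.0, 8.1]
width: 0.4
```

>>> servo_tool --moves "0 0 -0.003 0 0 0; 0 0 -0.006 0 0 0; 0 0 -0.008 0 0 0; 0 0 -0.008 0 0 0"

```text
t: 48.18
ee_pos: [520.4, -6.3, 53.0]
orientation: [-0.104, -2.18, 2.179]
ft_force: [5.9, 1.3, 9.0]
width: 0.7
```

>>> servo_tool --moves "0 0 -0.002 0 0 0; 0 0 -0.004 0 0 0; 0 0 -0.004 0 0 0"

```text
t: 48.55
ee_pos: [520.8, -6.3, 50.0]
orientation: [-0.105, -2.18, 2.18]
ft_force: [4.5, 2.0, 20.5]
width: 0.5
```

>>> servo_tool --moves "0 0 -0.001 0 0 0; 0 0 -0.002 0 0 0; 0 0 -0.002 0 0 0"

```text
t: 48.92
ee_pos: [521.0, -6.3, 49.6]
orientation: [-0.105, -2.18, 2.18]
ft_force: [-0.3, 1.3, 40.8]
width: 0.4
```

>>> servo_tool --moves "0 0 0.001 0 0 0; 0 0 0.001 0 0 0; 0 0 0.001 0 0 0"

```text
t: 49.3
ee_pos: [520.9, -6.3, 49.8]
orientation: [-0.105, -2.18, 2.18]
ft_force: [2.2, 0.5, 29.9]
width: 0.6
```

```bash
python3 - <<'E'
from h import *
s=grab("scene","s27");now()
crop(s,(180,120,330,310),4,"s27c")
E
```

```text
t 49.35 pos [520.9  -6.3  49.8] F [ 1.8  1.6 29.7] w 0.9 q [-0.03  0.58  1.96  0.    0.59  1.62]
jaw yaw -95.06 appr [ 0.008 -0.    -1.   ] jaw z -0.001
```

View pics/s27c.png

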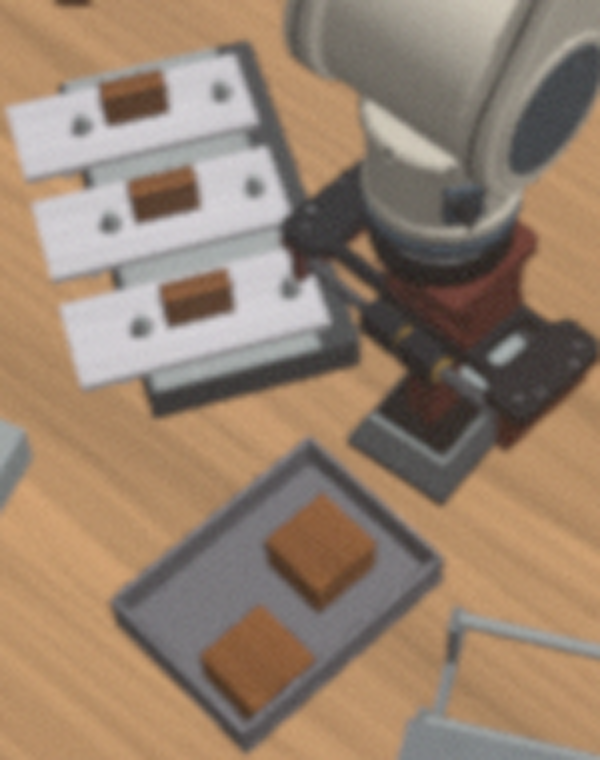

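>>> servo_tool --moves "0 0 0.006 0 0 0; 0 0 0.014 0 0 0; 0 0 0.022 0 0 0; 0 0 0.04 0 0 0; 0 0 0.08 0 0 0; 0 0 0.13 0 0 0; -0.03 0.03 0.18 0 0 0; -0.06 0.06 0.2 0 0 0"

```text
t: 50.35
ee_pos: [456.3, 54.1, 249.2]
orientation: [-0.099, -2.177, 2.176]
ft_force: [0.3, 1.6, -0.6]
width: 0.9
```

>>> servo_tool --moves "-0.02 0.04 0 0 0 0; -0.04 0.08 0 0 0 0; -0.04 0.08 0 0 0 0; -0.04 0.08 0 0 0 0"

```text
t: 50.85
ee_pos: [416.0, 133.4, 246.6]
orientation: [-0.093, -2.175, 2.176]
ft_force: [0.2, -0.5, 0.0]
width: 0.4
```

```bash
python3 - <<'E'
from h import *
s=grab("scene","s28");t=grab("top","t28");now()
crop(s,(180,120,330,310),4,"s28c")
b=dict(np.load("s0.npz"))
for nm,C in(("now",cloud(s)),("start",cloud(b))): print(nm,"pad z",np.nanmedian(C[208:222,283:298,2]).round(1))
E
```

```text
t 50.95 pos [416.4 132.9 246.4] F [ 0.5 -0.4  0.1] w 0.4 q [0.28 0.14 2.02 0.   0.99 1.94]
jaw yaw -95.12 appr [-0.002 -0.    -1.   ] jaw z 0.0
now pad z 50.2
start pad z 50.5
```

View pics/s28c.png

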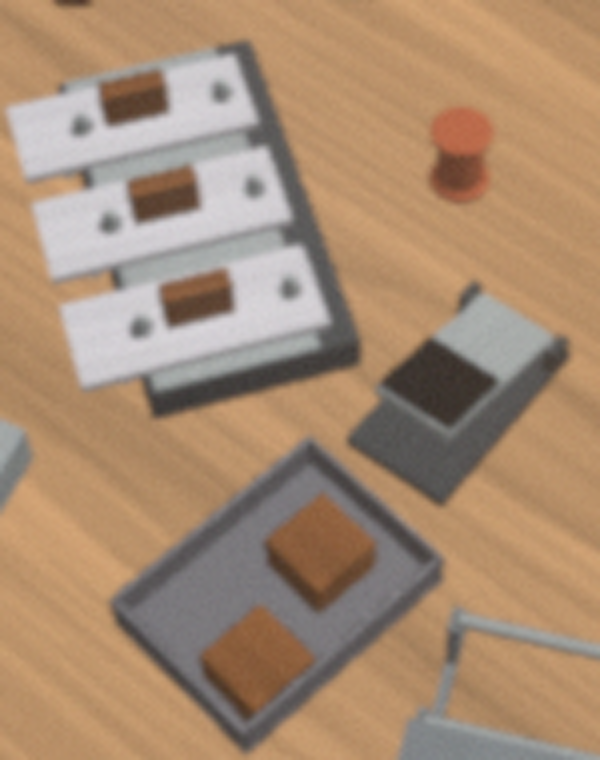

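View pics/t28.png

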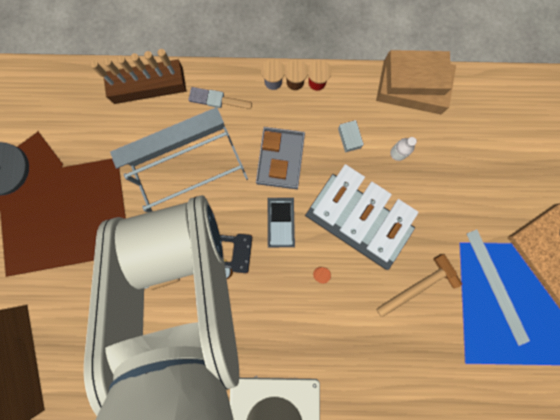

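The pedal is up again with its pad at 50 mm, the same as at the start. The rack is empty, all three plates are flush, both blocks are in the tray, and the arm is clear.

```bash
python3 - <<'E'
from h import *
print(ctrl.close_job())
E
```

```text
the job is handed in; nothing more can be done
None
```

I cleared both blocks into the tray, unhooked all three plates and lowered them onto the three stations. I then pressed the pedal to its stop, let it come up, and handed the job in at about 51 s. No verdict was reported.

**Last checks:**
- **Plates:** all three look flush with the pins through their holes. The bed was felt at the same height each time, with no side force on the way down.
- **Blocks:** both lie flat in the tray, tops at about 34 mm. One was shifted a few centimetres while the arm was away, but it stayed inside.
- **Pedal:** the force jumped at the stop, where I held it for over 0.3 s. That peak was about 41 N on the fingertips, well under the 120 N wrist limit. Afterwards the pad read 50.2 mm, against 50.5 mm at the start.
- **Bystanders:** none was pushed that I could see. The jar and awl were partly hidden by the arm in the last top picture and were not measured again.

The two cameras disagreed by about 3.5 mm along the bed, so I used their average. It matched the pins to within about 0.6 mm each time, and no check failed.

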